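# Sort sealed spares canisters by weight at the 3D-printer bench

### The job

The three sealed canisters under the overhanging shelf of the rack look alike, but each holds either a heavy steel core or a light plastic one: lift each out from the front and judge it by its weight. Stand the heavy ones in the blue tray and the light ones in the orange tray, set down gently, upright and let go. Keep the canisters upright all the way, do not bang the rack, and leave the bottle, screwdriver, scraper and spool where they are.

Things in the scene. Friction and masses are not known exactly. Their poses are not given: they have to be found in the camera images.
- canister_a: sealed grey canister, yellow band low down, yellow cap: plain upright cylinder, 44 mm diameter, 110 mm tall; origin at the centre of its underside, z up. Hidden inside is a loose core (3 mm of play): steel (canister 0.34 to 0.46 kg in all) or plastic (about 0.13 kg). One or two of the three are heavy, a different choice each time, whatever the name or bay. Stands free in a bay of the rack.
- canister_b: sealed grey canister, yellow band low down, yellow cap: plain upright cylinder, 44 mm diameter, 110 mm tall; origin at the centre of its underside, z up. Hidden inside is a loose core (3 mm of play): steel (canister 0.34 to 0.46 kg in all) or plastic (about 0.13 kg). One or two of the three are heavy, a different choice each time, whatever the name or bay. Stands free in a bay of the rack.
- canister_c: sealed grey canister, yellow band low down, yellow cap: plain upright cylinder, 44 mm diameter, 110 mm tall; origin at the centre of its underside, z up. Hidden inside is a loose core (3 mm of play): steel (canister 0.34 to 0.46 kg in all) or plastic (about 0.13 kg). One or two of the three are heavy, a different choice each time, whatever the name or bay. Stands free in a bay of the rack.
- blue_tray: blue, for heavy canisters: fixed open tray, 120 mm (its x) by 180 mm (its y) outside and 30 mm tall, walls and floor 5 mm thick; holds two canisters side by side along its y; origin at the centre of its underside, z up. 
- orange_tray: orange, for light canisters: fixed open tray, 120 mm (its x) by 180 mm (its y) outside and 30 mm tall, walls and floor 5 mm thick; holds two canisters side by side along its y; origin at the centre of its underside, z up. 
- rack: fixed white rack, open front facing its own -x (towards the robot); origin: centre of the underside of its base, 130 (x) by 290 (y) by 12 mm thick. Three bays centred at x = -30, y = -90, 0, +90 mm (canisters within 5 mm of these), parted by 4 mm dividers reaching 40 mm above the table. Posts 16 mm square at x = +52, y = +-135 mm carry a shelf over the bays
- shelf_edge (a point): middle of the lower front edge of the rack's shelf (clear plastic, aluminium front edge), 185 mm above the table and 12 mm behind the canisters' axes; the shelf runs 78 mm back from it, 290 mm wide, 10 mm thick, with small goods on top up to 235 mm above the table. No room for a gripper straight down on the canisters: come in from the front, leaning. Axes as the rack's
- lip (a point): middle of the top of the rack's front lip, 24 mm above the table (12 mm above the base the canisters stand on), 5 mm thick, across all bays: canisters must be lifted over it. A stop of the same height runs 65 to 70 mm behind it, at the back of the bays. Axes as the rack's
- meter (a point): centre of the top of a closed white humidity-meter box, a fixed end part of the rack, 66 (x) by 56 (y) mm, 108 mm tall, at rack x = -30, y = +192 mm, joined to the base at its foot. Axes as the rack's
- bottle: bystander: standing clear bottle with a red cap, 56 mm diameter, 165 mm tall, origin at the centre of its underside; it stands between the trays
- screwdriver: bystander: red-handled screwdriver lying on the table, 190 mm long, along its own x, origin under its middle
- scraper: bystander: scraper with a black handle lying on the table, 200 mm long, along its own x, origin under its middle
- spool: bystander: white filament spool lying flat, 170 mm diameter, 60 mm tall, origin at the centre of its underside

How it is judged:
By the outcome, as a careful person would: the job done as asked, in the order asked, and still so for the second after the job is handed in, with the robot touching nothing.
It also fails if it takes over 72 s, if anything falls off the work surface, if the arm or the gripper's body presses on something with over 40 N, if the wrist force passes 120 N, or if a joint passes its speed limit or range.

### The arm

A 7-joint arm with a two-finger parallel gripper is mounted at the origin on the work surface. World frame = base frame: x ahead of the robot, y to its left, z up, the work surface at z = 0. Lengths are in m, angles in rad, forces in N, time in s.
With the tool pointing down it reaches from about 0.425 to 0.925 m from the base axis. Payload 6.8 kg.
Tool frame: the origin (TCP) lies midway between the tips of the shut fingers; the grasp point (between the pads) lies 19 mm behind it; y points along the fingers, z is the direction in which the jaws open and shut, and the axes are right-handed (so a half turn about y gives the same grasp; the last joint's range is limited). The gripper opens to 85 mm and grips with 20 to 120 N. Pads are 22 mm wide; open, the fingers measure 114 mm over their backs; the gripper's body (76 mm by 85 mm) begins 54 mm behind the grasp point. The pads swing forward as they close: fully open they stand 13 mm farther back than shut.
Start: joints at [-1.257, 0.477, 0.022, 1.555, -0.011, 1.109, -0.083], TCP at [0.276, 0.616, 0.231] pointing down, gripper open.
Joint ranges: [-2.96, 2.96], [-0.34, 2.1], [-1.41, 1.46], [0.24, 2.44], [-1.37, 4.51], [0.17, 1.92], [-2.96, 2.96]. Speed limits (rad/s): [2.39, 2.39, 3.14, 3.14, 3.14, 3.14, 3.14].

### API

Orientations are given as a rotation vector (axis times angle).
In Python, from bench import r gives the robot as it stands.
- The arm moves only by the tool send_rows, never from a script. Its argument "rows" is text: rows parted by semicolons, each of 6 numbers parted by spaces: the shift along the world's x, y, z in m, then the turn, a rotation vector about the world's x, y, z in rad. A call has 1 to 20 rows; each row shifts and turns the commanded pose from where the row before left it; what a row does not reach is not made up. A row lasts 1/10 s, in which the tool goes at most 50 mm and 8.59 degrees, less where a joint would pass 70% of its speed; a pose out of reach is approached as far as the arm can. A call is refused whole if a number of a shift passes 0.05 or a number of a turn 0.15, either way. A call with a gripper value outside its range is refused whole. "grip" is the finger opening in m, from 0 to 0.0854, set as the call begins (left out, the last holds). The fingers move at their own pace and stop on an object; "grip_force" is the grip in N (left out, the last holds). Time passes only in rows, so rows that do not move let the fingers close. It gives the time, the measured TCP pose, the force and the opening at its end, in the units of the state.
- r.get_obs(): the state, without advancing time (a new reading comes with each control period).
- r.grab_frame(name): name is "scene" or "top"; returns a dict with "pixels" (384x512x3 uint8, red, green, blue), "intrinsics" (3x3 intrinsics, pixels), "k1" (the pictures are not rectified: a ray, as slopes to the right and down, at radius r is drawn at 1 + k1 r^2 times it, then the intrinsics apply), "position" and "orientation" of the camera in the world. Camera axes: x right, y up, looking along -z (the intrinsics and any distortion apply to the point x, -y, -z); pixel columns grow to the right and rows downward; lengths in m; the calibration is good to about 2 mm. A picture is of the moment at which its call begins. There is no depth.
- r.hand_in(): hands the job in, once; it reports no verdict.
The state is a dict: "clock": time; "joints": joint angles; "qvel": joint speeds; "tau": joint torques, N m; "tcp_pos": TCP position; "orientation": TCP orientation; "contact_force": force on the tool from outside, world axes, zero at the start; "moment": the same for the moment, N m; "grip_width": finger opening in m.
Only numpy, scipy, OpenCV 4.12 (cv2) and the standard library are available. Lean on these libraries where they do the work, as an engineer would, in place of code of your own. Each camera call takes 0.05 s, during which the arm holds its last target.

## Working session

There is one attempt and no reset: what is moved stays moved. The work goes in short steps, Python scripts to look and compute and a tool call to move; the robot and the scene stay as the last step left them, time stands still between calls to the robot, and variables do not carry over. Pictures are saved under pics/ and viewed, and the job is handed in when it is done.

Besides the shell and the picture viewer there is one more tool, called after ">>>" as a command line: name --argument value ..., lists and objects as JSON in quotes. send_rows: Moves the arm, as the interface text tells. Its arguments: {"type":"object","properties":{"rows":{"type":"string"},"grip":{"type":"number"},"grip_force":{"type":"number"}},"required":["rows"]}

```bash
ls; mkdir -p pics
python3 - <<'E'
from bench import r
import cv2,numpy as np
o=r.get_obs()
for k,v in o.items(): print(k,np.round(v,4))
for n in("scene","top"):
    f=r.grab_frame(n); cv2.imwrite(f"pics/{n}0.png",f["pixels"][:,:,::-1])
    print(n,f["intrinsics"],f["k1"],f["position"],f["orientation"])
E
```

```text
pics
clock 0.0
joints [-1.2571  0.4778  0.0223  1.5565 -0.0115  1.1093 -0.0832]
qvel [-0.0009 -0.0009  0.001  -0.0003  0.0009 -0.0011 -0.0002]
tau [-5.00000e-04 -5.96472e+01  1.60780e+00 -2.81186e+01  1.25000e-02
  9.70000e-03  0.00000e+00]
tcp_pos [0.2761 0.6153 0.2303]
orientation [-1.5471  0.3312 -0.3307]
contact_force [-0.2696  0.1466  0.1511]
moment [0.0249 0.0024 0.0296]
grip_width 0.0858
scene [[459.13739313   0.         255.7696061 ]
 [  0.         459.13739313 195.68036039]
 [  0.           0.           1.        ]] 0.0493152367610754 [0.58884421 0.63722426 1.27304343] [0.03234047 0.83502775 2.92239292]
top [[349.60527056   0.         258.58113012]
 [  0.         349.60527056 195.43961692]
 [  0.           0.           1.        ]] -0.04118542779287614 [ 0.3388501  -0.08446051  1.32948594] [ 0.15859714 -0.11909517 -1.55865191]
```

View pics/scene0.png

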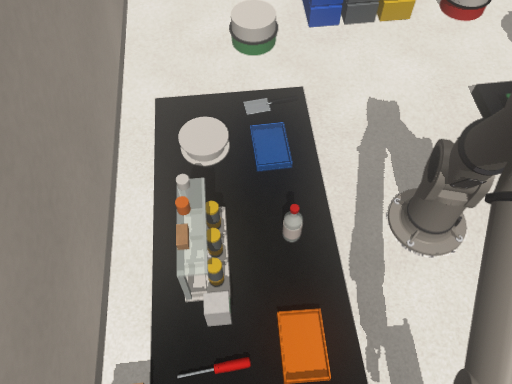

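View pics/top0.png

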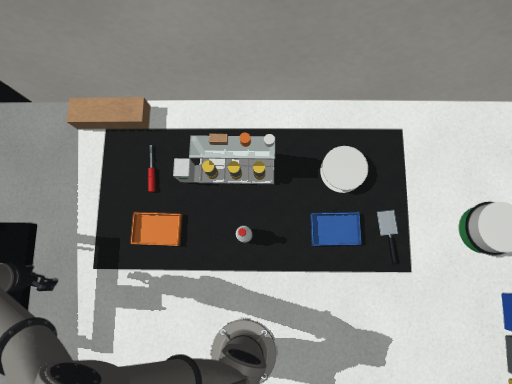

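The top view shows the rack with three yellow caps at about (209,168), (234,168), (259,168) and the meter at (183,168). The orange tray is at (157,229), the blue tray at (336,229), the bottle at (243,233). Next I measure them.

```bash
cat > h.py <<'E'
from bench import r
import cv2,numpy as np
from scipy.spatial.transform import Rotation as R
def grab(n,save=None):
    f=r.grab_frame(n)
    if save: cv2.imwrite(f"pics/{save}.png",f["pixels"][:,:,::-1])
    return f
def ray(f,uv):
    K=f["intrinsics"]; uv=np.atleast_2d(np.float64(uv))
    p=cv2.undistortPoints(uv[:,None],K,np.array([f["k1"],0,0,0.]))[:,0]
    d=np.c_[p[:,0],-p[:,1],-np.ones(len(p))]
    return np.array(f["position"]),R.from_rotvec(f["orientation"]).apply(d)
def onz(f,uv,z):
    o,d=ray(f,uv); return o+d*((z-o[2])/d[:,2])[:,None]
def proj(f,P):
    P=np.atleast_2d(np.float64(P)); c=R.from_rotvec(f["orientation"]).inv().apply(P-np.array(f["position"]))
    x=np.c_[c[:,0],-c[:,1]]/-c[:,2:]
    q=(x**2).sum(1,keepdims=True)
    x=x*(1+f["k1"]*q); K=f["intrinsics"]
    return np.c_[x[:,0]*K[0,0]+K[0,2],x[:,1]*K[1,1]+K[1,2]]
def tri(fa,a,fb,b):
    o1,d1=ray(fa,a);o2,d2=ray(fb,b);d1=d1[0]/np.linalg.norm(d1);d2=d2[0]/np.linalg.norm(d2)
    t=np.linalg.lstsq(np.c_[d1,-d2],o2-o1,rcond=None)[0]
    p=o1+t[0]*d1;q=o2+t[1]*d2
    return (p+q)/2,np.linalg.norm(p-q)
def blobs(f,lo,hi,amin=20):
    h=cv2.cvtColor(f["pixels"],cv2.COLOR_RGB2HSV); m=cv2.inRange(h,np.array(lo),np.array(hi))
    c,_=cv2.findContours(m,cv2.RETR_EXTERNAL,cv2.CHAIN_APPROX_NONE)
    return m,[x for x in c if cv2.contourArea(x)>amin]
COL=dict(yellow=((20,120,70),(34,255,255)),orange=((5,180,100),(18,255,255)),blue=((100,120,50),(125,255,255)),red=((0,180,80),(4,255,255)))
E
python3 - <<'E'
from h import *
for n in("top","scene"):
    f=grab(n); print(n)
    for c,(lo,hi) in COL.items():
        m,bs=blobs(f,lo,hi)
        for b in bs:
            (x,y),(w,h),a=cv2.minAreaRect(b)
            M=cv2.moments(b);cx,cy=M['m10']/M['m00'],M['m01']/M['m00']
            z={'yellow':.122,'orange':.03,'blue':.03,'red':.16}[c]
            print(c,cv2.contourArea(b),np.round([x,y,w,h,a],1),'cen',round(cx,1),round(cy,1),'P',np.round(onz(f,[x,y],z),4)[0],'Pc',np.round(onz(f,[cx,cy],z),4)[0])
            if c in('orange','blue') and cv2.contourArea(b)>800:
                print(np.round(onz(f,cv2.boxPoints(cv2.minAreaRect(b)),.03),4)[:,:2].tolist())
    p=f["pixels"]
    crop=p[120:280,90:420] if n=="top" else p[150:384,150:350]
    cv2.imwrite(f"pics/{n}crop.png",cv2.resize(crop,None,fx=2.4,fy=2.4,interpolation=cv2.INTER_CUBIC)[:,:,::-1])
E
```

```text
top
yellow 97.0 [258.5 166.5  11.   11.   90. ] cen 258.7 166.8 P [ 0.6595 -0.0516  0.122 ] Pc [ 0.6584 -0.0523  0.122 ]
yellow 94.0 [233.5 166.5  11.   11.   90. ] cen 233.4 166.8 P [0.6593 0.0377 0.122 ] Pc [0.6583 0.0381 0.122 ]
yellow 100.0 [208.  166.   11.3  11.3  45. ] cen 207.8 166.2 P [0.6609 0.1293 0.122 ] Pc [0.6601 0.1299 0.122 ]
orange 1305.5 [155.5 228.6  48.   31.9   2.3] cen 156.3 228.8 P [0.4425 0.3354 0.03  ] Pc [0.4419 0.3324 0.03  ]
[[0.3856, 0.4256], [0.5057, 0.4293], [0.4999, 0.2447], [0.3807, 0.2438]]
orange 71.0 [244.9 138.1  11.    8.7  80.5] cen 244.7 137.8 P [0.7981 0.005  0.03  ] Pc [0.7995 0.0057 0.03  ]
blue 263.5 [506.5 311.5   9.   37.    0. ] cen 507.2 310.1 P [ 0.1521 -0.9465  0.03  ] Pc [ 0.1568 -0.9495  0.03  ]
blue 1569.5 [335.5 228.2  33.2  50.4  88.2] cen 335.3 228.4 P [ 0.4495 -0.3365  0.03  ] Pc [ 0.4486 -0.3358  0.03  ]
[[0.5079, -0.2423], [0.5151, -0.4303], [0.392, -0.4294], [0.3849, -0.2444]]
red 26.5 [241.8 231.8   6.4   5.7  45. ] cen 242.0 231.6 P [0.4244 0.0012 0.16  ] Pc [0.4247 0.0005 0.16  ]
red 127.5 [151.  179.5  23.    6.   90. ] 
[... 871 characters left out ...]
457], [0.3697, 0.2461], [0.3862, 0.4336], [0.5061, 0.4325]]
orange 97.5 [181.  202.5  11.   12.   90. ] cen 181.3 202.3 P [ 0.7555 -0.1328  0.03  ] Pc [ 0.7545 -0.1336  0.03  ]
blue 1562.0 [271.2 145.8  47.5  36.6  81.4] cen 270.6 146.4 P [ 0.4449 -0.3262  0.03  ] Pc [ 0.4472 -0.3239  0.03  ]
[[0.5096, -0.426], [0.3794, -0.4369], [0.384, -0.2321], [0.5057, -0.2232]]
blue 724.0 [325.5  13.   26.   33.   90. ] cen 324.8 12.0 P [ 0.1349 -0.995   0.03  ] Pc [ 0.1367 -1.0018  0.03  ]
red 333.0 [231.6 365.2  10.4  36.9  78.7] cen 231.9 365.2 P [0.6287 0.4005 0.16  ] Pc [0.628  0.4006 0.16  ]
red 56.5 [294.  208.5   9.    8.   90. ] cen 294.1 208.3 P [0.4233 0.0018 0.16  ] Pc [0.4229 0.0012 0.16  ]
```

View pics/topcrop.png

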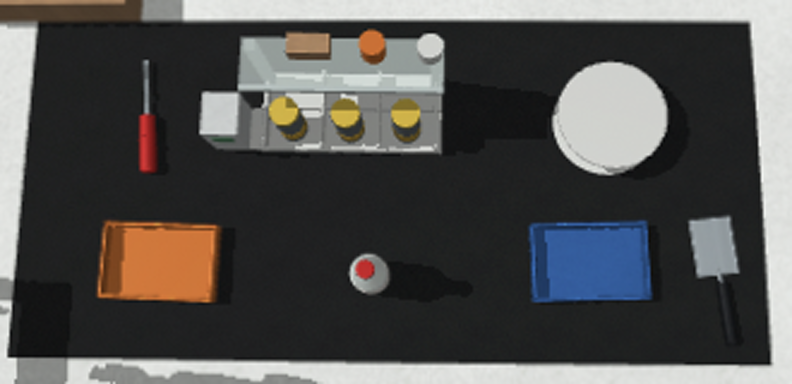

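View pics/scenecrop.png

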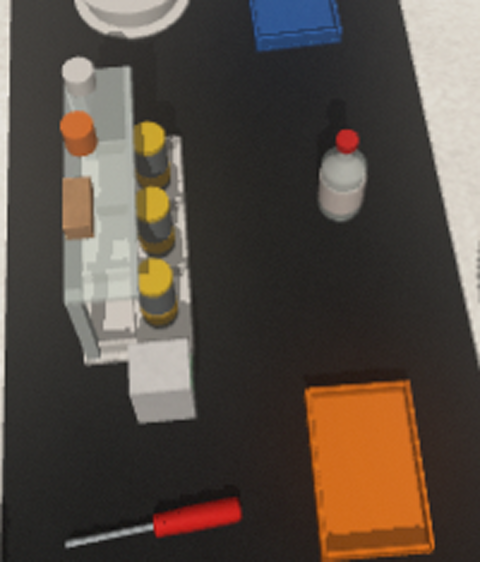

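Run:
```python
from h import *
import json
o=r.get_obs(); M=R.from_rotvec(o["orientation"]).as_matrix(); print(M.round(3))
f=grab("top"); print(proj(f,[[0,0,0],[0,0,.36],[.11,.25,.8],[.276,.616,.231],[.276,.616,.55]]).round(0))
json.dump([dict(q=list(o["joints"]),p=list(o["tcp_pos"]),w=list(o["orientation"]))],open("data.json","w"))
p=f["pixels"][220:,0:290]
cv2.imwrite("pics/arm.png",cv2.resize(p,None,fx=2.5,fy=2.5)[:,:,::-1])
```

```text
[[ 0.912 -0.     0.409]
 [-0.409 -0.001  0.912]
 [ 0.    -1.    -0.001]]
[[243. 353.]
 [234. 389.]
 [ 36. 414.]
 [ 46. 275.]
 [-39. 281.]]
```

View pics/arm.png

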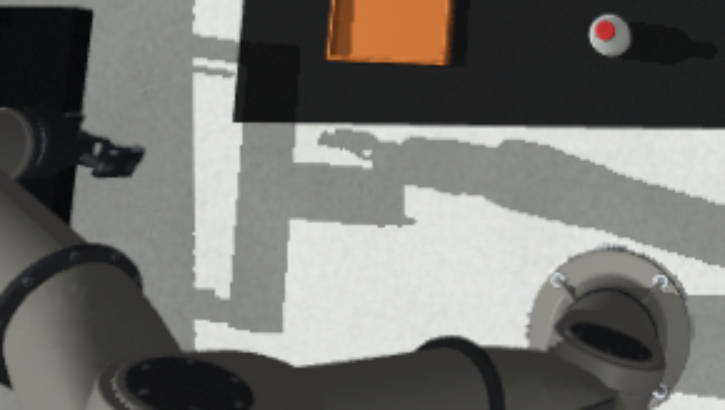

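>>> send_rows --rows "0.02 -0.03 0.02 0.05 0 0.05; 0.02 -0.04 0.02 0.1 0 0.05; 0 0 0 0 0 0"

```text
clock: 0.55
tcp_pos: [0.3237, 0.5376, 0.2732]
orientation: [-1.407, 0.275, -0.236]
contact_force: [1.2, -0.1, 0.9]
grip_width: 0.0852
```

```bash
cat > rec.py <<'E'
from h import *
import json
o=r.get_obs(); d=json.load(open("data.json")); d.append(dict(q=list(o["joints"]),p=list(o["tcp_pos"]),w=list(o["orientation"]))); json.dump(d,open("data.json","w"))
print(o["clock"],np.round(o["joints"],4),np.round(o["qvel"],3),np.round(o["tcp_pos"],4),np.round(o["orientation"],4),np.round(o["contact_force"],2))
E
python3 rec.py
```

```text
0.55 [-1.0886  0.2978 -0.0044  1.7298 -0.0816  0.9823  0.186 ] [-0.071  0.078 -0.067 -0.091  0.007  0.028 -0.128] [0.3237 0.5376 0.2732] [-1.4068  0.275  -0.2361] [ 1.17 -0.1   0.95]
```

>>> send_rows --rows "0.02 -0.05 0.01 -0.1 0.1 0.05; 0.02 -0.05 0.01 -0.1 0.1 0.05; 0 0 0 0 0 0; 0 0 0 0 0 0"

```text
clock: 0.95
tcp_pos: [0.3545, 0.4539, 0.2893]
orientation: [-1.641, 0.351, -0.031]
contact_force: [-0.2, -0.3, 0.7]
grip_width: 0.0854
```

```bash
python3 rec.py
```

```text
0.95 [-0.9472  0.3699  0.0094  1.6003 -0.1405  1.3466  0.4347] [-0.04  -0.007 -0.044  0.018 -0.009 -0.015 -0.002] [0.3545 0.4539 0.2893] [-1.6409  0.3511 -0.0307] [-0.25 -0.27  0.71]
```

>>> send_rows --rows "0.02 -0.05 0.01 0.1 -0.1 0.1; 0.02 -0.05 0.01 0.1 -0.14 0.1; 0 0 0 0 -0.1 0; 0 0 0 0 0 0; 0 0 0 0 0 0"

```text
clock: 1.45
tcp_pos: [0.3876, 0.3648, 0.3081]
orientation: [-1.484, -0.015, -0.103]
contact_force: [-1.0, 0.5, -0.2]
grip_width: 0.0851
```

```bash
python3 rec.py
```

```text
1.45 [-0.8813  0.1103  0.0049  1.8804  0.0077  1.0371  0.6339] [ 0.002  0.035  0.013 -0.029  0.001  0.007  0.005] [0.3876 0.3648 0.3081] [-1.4844 -0.0149 -0.1031] [-1.03  0.47 -0.15]
```

>>> send_rows --rows "0.02 -0.05 0.01 0 -0.1 0.1; 0.02 -0.05 0.01 0 -0.1 0.1; 0.02 -0.05 0 0 -0.1 0; 0 0 0 0 0 0; 0 0 0 0 0 0"

```text
clock: 1.95
tcp_pos: [0.4444, 0.226, 0.3259]
orientation: [-1.458, -0.402, -0.166]
contact_force: [0.6, 0.3, 0.6]
grip_width: 0.0859
```

```bash
python3 rec.py; python3 -c "
from h import *
print(R.from_rotvec(r.get_obs()['orientation']).as_matrix().round(3))"
```

```text
1.95 [-0.7685 -0.108   0.0784  2.1051  0.1987  0.8001  0.9225] [-0.019  0.022 -0.031 -0.035 -0.003 -0.001 -0.004] [0.4444 0.226  0.3259] [-1.4583 -0.4024 -0.1657] [0.56 0.33 0.57]
[[ 0.922  0.35  -0.165]
 [ 0.132  0.115  0.984]
 [ 0.363 -0.93   0.06 ]]
```

```bash
cat > fk.py <<'E'
from h import *
import json,itertools
from scipy.optimize import least_squares
AX='zyzyzyz'
def fk(par,s,q):
    # par: 7 angle offsets? only c1,c7 ; translations t0..t7 (after each joint, in link frame)
    c1,c3,c5,c7=par[:4]; t=par[4:4+24].reshape(8,3); tl=par[28:31]
    off=[c1,0,c3,0,c5,0,c7]
    p=t[0].copy(); A=R.identity()
    for i in range(7):
        A=A*R.from_euler(AX[i],s[i]*q[i]+off[i]); p=p+A.apply(t[i+1])
    return p,A*R.from_rotvec(tl)
T0=R.from_matrix(np.array([[0,0,1],[-1,0,0],[0,-1,0]]).T) # placeholder
E
cat > fit.py <<'E'
from fk import *
d=json.load(open("data.json"))
best=None
for s3,s5,s7 in itertools.product([1,-1],repeat=3):
    s=[-1,1,s3,1,s5,1,s7]
    x0=np.zeros(31); x0[4+2]=.36; x0[4+3*2+2]=.5; x0[4+3*4+2]=.5; x0[4+21+2]=.35
    # tool y along flange z, tool z -> radial
    p,A=fk(x0,s,d[0]['q']); x0[28:31]=(A.inv()*R.from_rotvec(d[0]['w'])).as_rotvec()
    def res(x):
        e=[]
        for k in d:
            p,A=fk(x,s,k['q']); e+=list((p-k['p'])/.002)+list((R.from_rotvec(k['w']).inv()*A).as_rotvec()/.004)
        reg=(x[4:28])/.03; 
        for i in (2,8,14,23): reg[i]=(x[4+i]-x0[4+i])/.15
        # redundant zeros
        return np.r_[e,reg*.3,x[1:3]/.05]
    so=least_squares(res,x0)
    print(s,round(so.cost,2)); 
    if best is None or so.cost<best[0]: best=(so.cost,s,so.x,res(so.x)[:6*len(d)])
c,s,x,e=best
print(s,x[:4].round(3)); print(x[4:28].reshape(8,3).round(3)); print(x[28:].round(3)); print(e.reshape(-1,6).round(1))
json.dump(dict(s=s,x=list(x)),open("model.json","w"))
E
python3 fit.py
```

```text
[-1, 1, 1, 1, 1, 1, 1] 6530.55
[-1, 1, 1, 1, 1, 1, -1] 1774.64
[-1, 1, 1, 1, -1, 1, 1] 6994.34
[-1, 1, 1, 1, -1, 1, -1] 457.79
[-1, 1, -1, 1, 1, 1, 1] 8294.72
[-1, 1, -1, 1, 1, 1, -1] 2808.32
[-1, 1, -1, 1, -1, 1, 1] 7955.02
[-1, 1, -1, 1, -1, 1, -1] 0.06
[-1, 1, -1, 1, -1, 1, -1] [-0.    -0.     0.     0.277]
[[ 0.004 -0.003  0.292]
 [-0.001 -0.013 -0.003]
 [ 0.002 -0.013  0.541]
 [-0.002 -0.015  0.002]
 [ 0.003 -0.015  0.476]
 [-0.002 -0.003 -0.001]
 [ 0.    -0.003 -0.001]
 [-0.     0.003  0.328]]
[ 1.065 -1.411 -1.411]
[[-0. -0.  0. -0. -0. -0.]
 [ 0.  0. -0.  0.  0. -0.]
 [ 0.  0. -0.  0. -0.  0.]
 [-0. -0.  0. -0.  0. -0.]
 [ 0.  0. -0. -0.  0.  0.]]
```

```bash
cat > ik.py <<'E'
from fk import *
_m=json.load(open("model.json")); X=np.array(_m['x']); S=_m['s']
LO=np.array([-2.96,-.34,-1.41,.24,-1.37,.17,-2.96]);HI=np.array([2.96,2.1,1.46,2.44,4.51,1.92,2.96])
def toolR(th,psi,flip=1):
    y=np.array([np.sin(th)*np.cos(psi),np.sin(th)*np.sin(psi),-np.cos(th)])
    z=flip*np.array([-np.sin(psi),np.cos(psi),0]); return R.from_matrix(np.c_[np.cross(y,z),y,z])
def solve(grasp,th,psi,q0,flip=1,w=.01):
    A=toolR(th,psi,flip); p=np.array(grasp)+A.apply([0,.019,0])
    def res(q):
        pp,B=fk(X,S,q); return np.r_[(pp-p)/.001,(A.inv()*B).as_rotvec()/.003,w*(q-q0)]
    so=least_squares(res,np.clip(q0,LO+.01,HI-.01),bounds=(LO,HI))
    pp,B=fk(X,S,so.x); return so.x,np.linalg.norm(pp-p),np.linalg.norm((A.inv()*B).as_rotvec())
E
python3 - <<'E'
from ik import *
qn=np.array(r.get_obs()['joints'])
D=np.deg2rad
seeds=[qn,np.array([-.05,.3,0,2,np.pi,.5,1.5]),np.array([-.05,.3,0,2,np.pi,.5,-1.5]),np.array([-.5,.3,.8,2,1.57,.5,0.])]
for th in(30,36,42):
  for y in(.13,.039,-.052):
    for k,s in enumerate(seeds):
      for fl in (1,-1):
        q,ep,er=solve([.66,y,.08],D(th),0,s,fl)
        if ep<.002 and er<.01: print(th,y,k,fl,q.round(2))
E
```

```text
30 0.13 0 1 [-0.38  0.53  0.02  2.08  1.36  0.17 -0.1 ]
30 0.13 0 -1 [-0.28  0.54 -0.11  2.08  1.46  0.23  2.96]
30 0.13 1 1 [-0.03  0.57 -0.42  2.06  1.48  0.38 -0.13]
30 0.13 1 -1 [-0.28  0.54 -0.11  2.08  1.46  0.23  2.96]
30 0.13 2 1 [-0.06  0.56 -0.38  2.06  1.47  0.36 -0.13]
30 0.13 3 1 [-0.38  0.53  0.02  2.08  1.36  0.17 -0.1 ]
30 0.039 0 1 [-0.05  0.52 -0.17  2.1   1.56  0.17 -0.11]
30 0.039 0 -1 [-0.06  0.52 -0.16  2.11  1.62  0.17  2.96]
30 0.039 1 1 [ 0.09  0.54 -0.34  2.09  1.55  0.25 -0.08]
30 0.039 1 -1 [-0.06  0.52 -0.16  2.11  1.62  0.17  2.96]
30 0.039 2 1 [-0.05  0.52 -0.17  2.1   1.56  0.17 -0.11]
30 0.039 2 -1 [-0.61  0.59  0.53  2.13  4.51  0.17 -0.08]
30 0.039 3 1 [-0.05  0.52 -0.17  2.1   1.56  0.17 -0.11]
30 -0.052 0 1 [ 0.28  0.54 -0.36  2.09  1.55  0.17  0.09]
30 -0.052 1 1 [ 0.28  0.54 -0.36  2.09  1.55  0.17  0.09]
30 -0.052 1 -1 [-0.31  0.55  0.37  2.12  4.51  0.17  0.12]
30 -0.052 2 -1 [-0.31  0.55  0.37  2.12  4.51  0.17  0.12]
30 -0.052 3 1 [ 0.28  0.54 -0.36  2.09  1.55  0.17  0.09]
30 -0.052 3 -1 [ 0.71  0.72 -0.93  2.08  1.62  0.52 -2.96]
36 0.13 0
[... 1761 characters left out ...]
.99]
42 0.039 1 1 [ 0.43  0.68 -0.78  2.2   2.22  0.62 -0.58]
42 0.039 1 -1 [-0.31  0.55  0.13  2.24  2.91  0.37  1.59]
42 0.039 2 1 [-0.28  0.55  0.09  2.23  2.87  0.36 -1.5 ]
42 0.039 2 -1 [-0.93  0.83  0.94  2.26  3.83  0.58  0.4 ]
42 0.039 3 1 [ 0.09  0.57 -0.34  2.21  2.46  0.45 -0.97]
42 -0.052 0 1 [ 0.76  0.77 -0.95  2.19  2.24  0.59 -0.35]
42 -0.052 0 -1 [ 0.26  0.57 -0.32  2.22  2.78  0.38  2.01]
42 -0.052 1 1 [ 0.69  0.71 -0.85  2.19  2.3   0.54 -0.46]
42 -0.052 1 -1 [-0.03  0.55  0.03  2.23  3.17  0.37  1.53]
42 -0.052 2 1 [ 0.01  0.54 -0.01  2.22  3.13  0.35 -1.55]
42 -0.052 2 -1 [-0.67  0.77  0.86  2.25  3.89  0.64  0.55]
42 -0.052 3 1 [ 0.42  0.6  -0.51  2.2   2.58  0.41 -0.86]
```

Run:
```python
from ik import *
D=np.deg2rad
seeds=[np.array([ 0.1,.58,-.35,2.15,2.2,.4,-.8]),np.array([-.28,.55,.1,2.2,2.87,.36,-1.5]),np.array([ 0.4,.65,-.7,2.15,2.,.5,-.5])]
def mg(q): return np.min(np.minimum(q-LO,HI-q))
for th in(36,40):
  for nm,x,y in(("o",.445,.335),("b",.45,-.335)):
   for dy in(-.042,.042):
    for psi in range(-120,121,20):
     best=None
     for k,s in enumerate(seeds):
        q,ep,er=solve([x,y+dy,.073],D(th),D(psi),s,1)
        if ep<.002 and er<.01 and (best is None or mg(q)>best[0]): best=(mg(q),q)
     if best: print(th,nm,dy,psi,round(best[0],2),best[1].round(2))
```

```text
36 o -0.042 -120 0.45 [-0.42  0.84 -0.56  1.62  0.47  1.47 -1.69]
36 o -0.042 -100 0.54 [-0.59  0.77 -0.42  1.7   0.54  1.38 -1.44]
36 o -0.042 -80 0.62 [-0.87  0.69 -0.11  1.82  0.54  1.18 -1.15]
36 o -0.042 -60 0.51 [-0.41  0.79 -0.81  1.93  1.05  1.38 -1.27]
36 o -0.042 -40 0.37 [-0.38  0.74 -0.85  2.07  1.24  1.28 -1.13]
36 o -0.042 -20 0.23 [-0.32  0.69 -0.88  2.21  1.45  1.14 -0.99]
36 o -0.042 0 0.12 [-0.21  0.65 -0.92  2.32  1.7   0.98 -0.84]
36 o -0.042 20 0.04 [-0.05  0.63 -0.95  2.4   1.98  0.79 -0.66]
36 o -0.042 40 0.04 [ 0.15  0.64 -0.97  2.4   2.23  0.54 -0.43]
36 o -0.042 60 0.07 [ 0.29  0.65 -0.95  2.35  2.4   0.24 -0.16]
36 o -0.042 80 0.07 [ 0.6   1.01 -1.34  2.24  1.35  0.44  1.39]
36 o -0.042 100 0.07 [ 0.59  1.07 -1.34  2.11  0.81  0.58  2.22]
36 o -0.042 120 0.0 [ 0.56  1.2  -1.41  1.96  0.72  0.89  2.61]
36 o 0.042 -120 0.38 [-0.56  0.9  -0.5   1.46  0.4   1.54 -1.7 ]
36 o 0.042 -100 0.41 [-0.61  0.88 -0.53  1.53  0.57  1.51 -1.51]
36 o 0.042 -80 0.62 [-0.9   0.77 -0.18  1.65  0.53  1.3  -1.18]
36 o 0.042 -60 0.66 [-0.97  0.71 -0.15  1.78  0.68  1.15 -1.03]
36
[... 4089 characters left out ...]
55]
40 b -0.042 60 0.0 [ 1.73  1.3  -1.41  1.72  0.63  1.12  2.9 ]
40 b 0.042 -120 0.46 [ 0.48  0.69 -0.48  1.98  0.99  1.21 -1.17]
40 b 0.042 -100 0.31 [ 0.48  0.62 -0.49  2.13  1.22  1.07 -1.09]
40 b 0.042 -80 0.16 [ 0.52  0.56 -0.49  2.28  1.52  0.92 -1.05]
40 b 0.042 -60 0.04 [ 0.66  0.53 -0.54  2.4   1.9   0.79 -1.02]
40 b 0.042 -40 0.0 [ 1.21  0.68 -1.    2.44  2.19  0.83 -0.68]
40 b 0.042 -20 0.01 [ 1.32  0.62 -0.88  2.43  2.61  0.48 -0.64]
40 b 0.042 0 0.06 [ 0.49  0.51  0.27  2.38  4.23  0.64 -2.05]
40 b 0.042 20 0.01 [ 1.83  1.14 -1.4   2.21  1.22  0.5   1.7 ]
40 b 0.042 40 0.0 [ 1.8   1.21 -1.41  2.05  0.8   0.71  2.39]
40 b 0.042 60 0.0 [ 1.72  1.25 -1.41  1.9   0.64  0.98  2.78]
```

```bash
cat > plan.py <<'E'
from ik import *
def rows(qa,qb,n):
    out=[];p0,A0=fk(X,S,qa)
    for i in range(1,n+1):
        q=qa+(qb-qa)*(3*(i/n)**2-2*(i/n)**3); p,A=fk(X,S,q)
        out.append(np.r_[p-p0,(A*A0.inv()).as_rotvec()]); p0,A0=p,A
    return np.array(out)
E
python3 - <<'E'
from plan import *
f=grab("top");g=grab("scene")
for a,b in (((258.7,166.8),(211.7,207.1)),((233.4,166.8),(213.3,232.0)),((207.8,166.2),(214.1,265.2))):
    p,e=tri(f,a,g,b); print(p.round(4),round(e,4))
o=r.get_obs(); qn=np.array(o['joints'])
th=np.deg2rad(38)
qg,*e=solve([.66,.13,.08],th,0,np.array([-.01,.58,-.45,2.12,1.88,.45,-.52])); print(qg.round(3),e)
qp,*e=solve([.54,.13,.16],th,0,qg); print('pre',qp.round(3),e)
Rr=rows(qn,qp,20); print(Rr.round(3)); 
p,A=fk(X,S,qn); print(p.round(3)); print((p+np.cumsum(Rr[:,:3],0)).round(3)[::2])
E
```

```text
[ 0.6566 -0.0517  0.1215] 0.004
[0.6545 0.0371 0.1335] 0.0013
[0.6592 0.1307 0.1205] 0.0027
[ 0.014  0.592 -0.485  2.134  1.979  0.495 -0.608] [np.float64(9.321456856392769e-11), np.float64(5.862026291950714e-10)]
pre [-0.017  0.287 -0.544  2.351  1.736  0.451 -0.537] [np.float64(2.340545791948384e-10), np.float64(9.962952478433765e-10)]
[[ 0.002 -0.002 -0.002 -0.006 -0.004 -0.006]
 [ 0.005 -0.006 -0.004 -0.016 -0.011 -0.016]
 [ 0.008 -0.01  -0.006 -0.024 -0.018 -0.024]
 [ 0.01  -0.012 -0.008 -0.029 -0.025 -0.029]
 [ 0.012 -0.014 -0.009 -0.032 -0.03  -0.031]
 [ 0.013 -0.014 -0.009 -0.031 -0.034 -0.03 ]
 [ 0.013 -0.014 -0.01  -0.028 -0.036 -0.026]
 [ 0.013 -0.012 -0.01  -0.022 -0.036 -0.021]
 [ 0.012 -0.01  -0.011 -0.015 -0.035 -0.014]
 [ 0.01  -0.008 -0.012 -0.007 -0.031 -0.007]
 [ 0.008 -0.005 -0.013  0.002 -0.025 -0.001]
 [ 0.006 -0.003 -0.013  0.01  -0.019  0.004]
 [ 0.004 -0.001 -0.014  0.016 -0.012  0.008]
 [ 0.001  0.001 -0.013  0.021 -0.006  0.01 ]
 [-0.001  0.002 -0.013  0.024 -0.001  0.011]
 [-0.002  0.003 -0.011  0.024  0.003  0.01 ]
 [-0.003  0.003 -0.009  0.022  0.005  0.009]
 [-0.003  0.002 -0.007  0.018  0.005  0.007]
 [-0.002  0.002 -0.004  0.012  0.004  0.004]
 [-0.001  0.001 -0.002  0.004  0.001  0.002]]
[0.445 0.228 0.326]
[[0.446 0.226 0.325]
 [0.46  0.21  0.314]
 [0.482 0.184 0.297]
 [0.508 0.156 0.278]
 [0.532 0.134 0.256]
 [0.551 0.121 0.232]
 [0.56  0.117 0.205]
 [0.561 0.12  0.179]
 [0.557 0.125 0.158]
 [0.552 0.129 0.147]]
```

>>> send_rows --rows "0.007 -0.008 -0.006 -0.022 -0.015 -0.022; 0.018 -0.022 -0.014 -0.053 -0.043 -0.053; 0.025 -0.028 -0.018 -0.063 -0.064 -0.061; 0.026 -0.026 -0.02 -0.05 -0.072 -0.047; 0.022 -0.018 -0.023 -0.022 -0.066 -0.021; 0.014 -0.008 -0.026 0.012 -0.044 0.003; 0.005 0 -0.027 0.037 -0.018 0.018; 0 0 0 0 0 0" --grip 0.07

```text
clock: 2.85
tcp_pos: [0.5601, 0.1152, 0.1879]
orientation: [-1.626, -0.531, -0.54]
contact_force: [-0.2, -0.2, 0.3]
grip_width: 0.0699
```

```bash
python3 rec.py
python3 - <<'E'
from plan import *
o=r.get_obs();print((R.from_rotvec(o['orientation'])).as_matrix()[:,1:].round(3))
E
```

```text
2.85 [-0.6832  0.1832  0.132   2.3214  1.3485  0.4277 -0.2053] [-0.004 -0.065 -0.027 -0.064 -0.238  0.089  0.265] [0.5601 0.1152 0.1879] [-1.6257 -0.5314 -0.5397] [-0.22 -0.24  0.32]
[[ 0.621  0.044]
 [-0.114  0.993]
 [-0.775 -0.11 ]]
```

```bash
cat > go.py <<'E'
from ik import *
import sys
def go(x,y,z,psi,th=38,q=None,n=None):
    o=r.get_obs(); A=R.from_rotvec(o['orientation']);T=toolR(np.deg2rad(th),np.deg2rad(psi))
    g=np.array(o['tcp_pos'])-A.apply([0,.019,0])
    dp=np.array([x,y,z])+T.apply([0,.019,0])-np.array(o['tcp_pos']); w=(T*A.inv()).as_rotvec()
    n=max(np.abs(dp).max()/.045,np.linalg.norm(dp)/.048,np.linalg.norm(w)/.14)
    print('t',o['clock'],'grasp now',g.round(4),'dp(TCP)',dp.round(4),'w',w.round(4),'min rows',round(n,1),'F',np.round(o['contact_force'],2),'W',round(float(o['grip_width']),4))
    print('q',np.round(o['joints'],2))
    return dp,w
if __name__=="__main__": go(*map(float,sys.argv[1:]))
E
python3 go.py .57 .13 .085 0
```

```text
t 2.85 grasp now [0.5483 0.1173 0.2027] dp(TCP) [ 0.0216  0.0148 -0.1179] w [0.1108 0.0105 0.0436] min rows 2.6 F [-0.22 -0.24  0.32] W 0.0699
q [-0.68  0.18  0.13  2.32  1.35  0.43 -0.21]
```

>>> send_rows --rows "0.004 0.003 -0.025 0.028 0.003 0.011; 0.006 0.004 -0.034 0.028 0.003 0.011; 0.006 0.004 -0.034 0.028 0.003 0.011; 0.006 0.004 -0.025 0.028 0.002 0.011; 0 0 0 0 0 0; 0 0 0 0 0 0"

```text
clock: 3.45
tcp_pos: [0.5834, 0.1279, 0.0943]
orientation: [-1.522, -0.528, -0.535]
contact_force: [-0.1, -0.4, 0.3]
grip_width: 0.0702
```

```bash
python3 go.py .66 .13 .08 0
python3 - <<'E'
from h import *
f=grab("top");g=grab("scene")
a=cv2.resize(f["pixels"][130:220,150:300],(800,480),interpolation=cv2.INTER_CUBIC);b=cv2.resize(g["pixels"][170:330,150:330],(600,533),interpolation=cv2.INTER_CUBIC)
cv2.imwrite("pics/a1.png",a[:,:,::-1]);cv2.imwrite("pics/b1.png",b[:,:,::-1])
E
```

```text
t 3.45 grasp now [0.5715 0.1282 0.1091] dp(TCP) [ 0.0883  0.0021 -0.0293] w [0.0146 0.0142 0.0096] min rows 2.0 F [-0.11 -0.37  0.32] W 0.0702
q [-0.49  0.41 -0.    2.34  2.14  0.38 -1.  ]
```

View pics/a1.png

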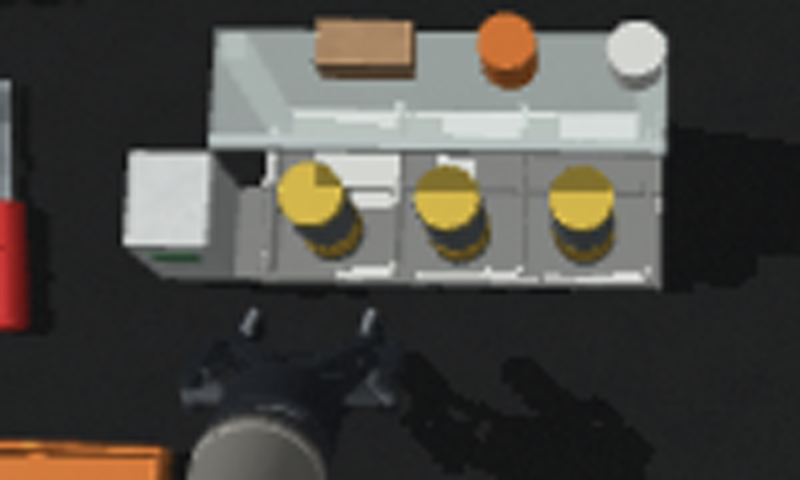

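View pics/b1.png

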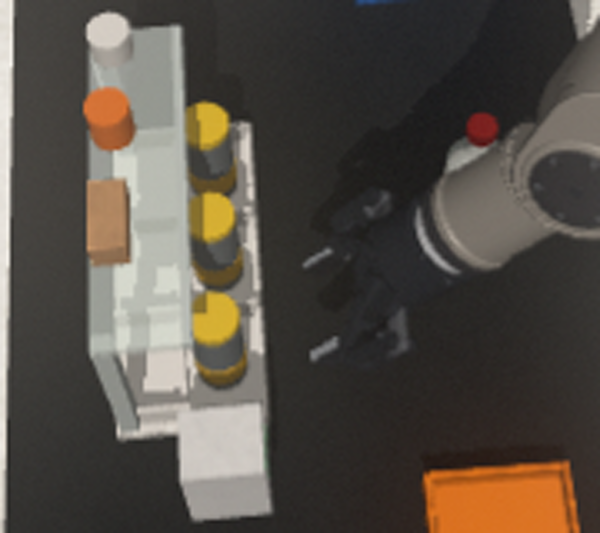

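>>> send_rows --rows "0.005 0 -0.01 0.005 0.005 0.003; 0.01 0 -0.01 0.005 0.005 0.003; 0.015 0 -0.009 0.005 0.004 0.003; 0.02 0 0 0 0 0; 0 0 0 0 0 0; 0 0 0 0 0 0"

```text
clock: 4.15
tcp_pos: [0.6326, 0.1281, 0.0657]
orientation: [-1.506, -0.52, -0.52]
contact_force: [-1.3, -0.1, -0.9]
grip_width: 0.0702
```

```bash
python3 go.py .66 .1285 .08 0
```

```text
t 4.15 grasp now [0.6209 0.1281 0.0807] dp(TCP) [ 0.0391  0.0004 -0.0007] w [-0.0018  0.0007 -0.0006] min rows 0.9 F [-1.34 -0.15 -0.94] W 0.0702
q [-0.4   0.51 -0.03  2.24  2.26  0.35 -1.06]
```

>>> send_rows --rows "0.013 0 0 0 0 0; 0.013 0 0 0 0 0; 0.013 0 0 0 0 0; 0 0 0 0 0 0; 0 0 0 0 0 0"

```text
clock: 4.65
tcp_pos: [0.6713, 0.1273, 0.0641]
orientation: [-1.507, -0.517, -0.518]
contact_force: [-0.4, -0.6, -1.3]
grip_width: 0.0698
```

```bash
python3 go.py .66 .1285 .08 0
python3 - <<'E'
from h import *
f=grab("top");g=grab("scene")
a=cv2.resize(f["pixels"][130:220,150:300],(800,480),interpolation=cv2.INTER_CUBIC);b=cv2.resize(g["pixels"][170:330,150:330],(600,533),interpolation=cv2.INTER_CUBIC)
cv2.imwrite("pics/a2.png",a[:,:,::-1]);cv2.imwrite("pics/b2.png",b[:,:,::-1])
E
```

```text
t 4.65 grasp now [0.6597 0.1273 0.0791] dp(TCP) [0.0004 0.0012 0.001 ] w [-0.0016 -0.0017 -0.0001] min rows 0.0 F [-0.38 -0.61 -1.3 ] W 0.0698
q [-0.41  0.55  0.02  2.16  2.25  0.29 -1.02]
```

View pics/b2.png

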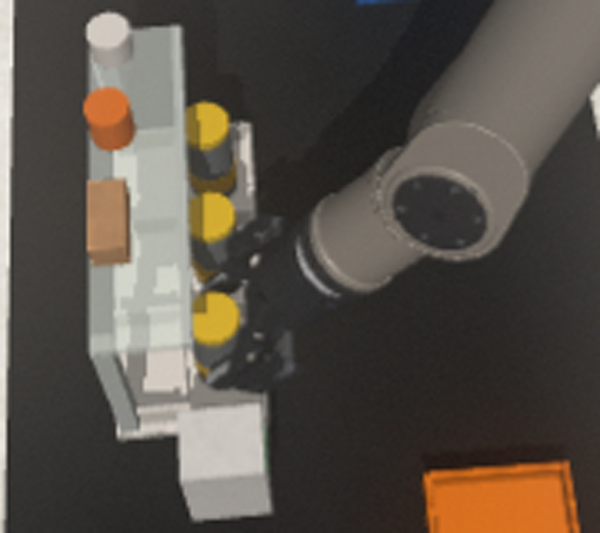

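View pics/a2.png

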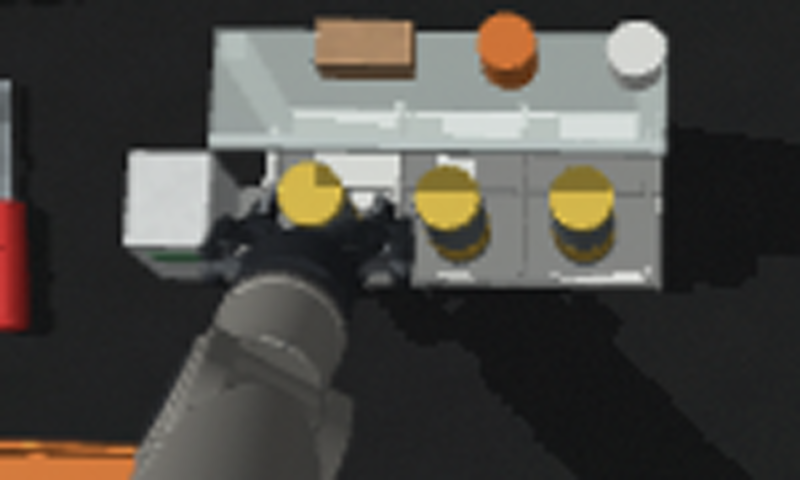

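>>> send_rows --rows "0 0 0 0 0 0; 0 0 0 0 0 0; 0 0 0 0 0 0; 0 0 0 0 0 0; 0 0 0 0 0 0; 0 0 0 0 0 0" --grip 0.04 --grip_force 45

```text
clock: 5.35
tcp_pos: [0.671, 0.1277, 0.0643]
orientation: [-1.506, -0.518, -0.518]
contact_force: [-1.8, 0.7, 2.2]
grip_width: 0.0428
```

>>> send_rows --rows "0 0 0.005 0 0 0; 0 0 0.01 0 0 0; 0 0 0.01 0 0 0; 0 0 0.005 0 0 0; 0 0 0 0 0 0; 0 0 0 0 0 0; 0 0 0 0 0 0"

```text
clock: 6.05
tcp_pos: [0.6708, 0.1273, 0.0936]
orientation: [-1.507, -0.517, -0.517]
contact_force: [0.1, -0.0, -0.7]
grip_width: 0.0432
```

```bash
python3 go.py .56 .1285 .12 0;python3 - <<'E'
from h import *
print([np.round(r.get_obs()['contact_force'],2) for _ in range(3)])
f=grab("top");g=grab("scene")
b=cv2.resize(g["pixels"][170:330,150:330],(600,533),interpolation=cv2.INTER_CUBIC)
cv2.imwrite("pics/b3.png",b[:,:,::-1])
E
```

```text
t 6.05 grasp now [0.6591 0.1273 0.1086] dp(TCP) [-0.0991  0.0012  0.0114] w [-0.0014 -0.0025 -0.0004] min rows 2.2 F [ 0.11 -0.03 -0.71] W 0.0432
q [-0.49  0.49  0.12  2.16  2.14  0.22 -0.92]
[array([ 0.11, -0.03, -0.71]), array([ 0.11, -0.03, -0.71]), array([ 0.11, -0.03, -0.71])]
```

View pics/b3.png

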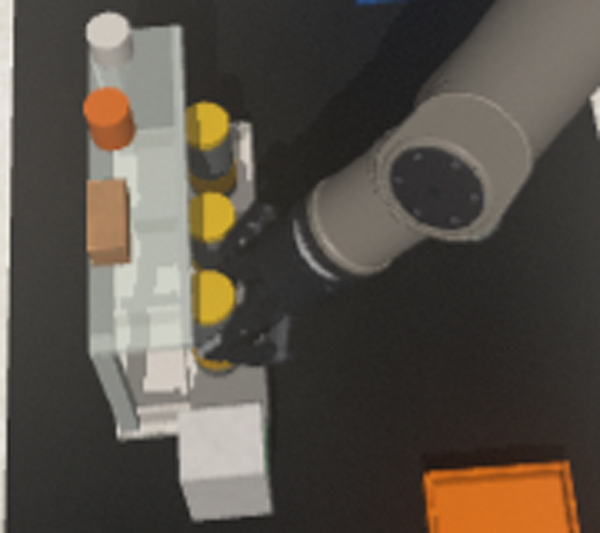

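>>> send_rows --rows "-0.01 0 0.002 0 0 0; -0.02 0 0.003 0 0 0; -0.025 0 0.003 0 0 0; -0.025 0 0.003 0 0 0; -0.015 0 0.002 0 0 0; -0.005 0 0 0 0 0; 0 0 0 0 0 0; 0 0 0 0 0 0"

```text
clock: 6.95
tcp_pos: [0.5722, 0.1275, 0.1076]
orientation: [-1.506, -0.518, -0.519]
contact_force: [-0.4, 0.3, -1.9]
grip_width: 0.0428
```

```bash
cat > weigh.py <<'E'
from h import *
F=[];M=[]
for i in range(10):
    r.grab_frame("top"); o=r.get_obs(); F.append(o['contact_force']);M.append(o['moment'])
print(np.mean(F,0).round(2),np.std(F,0).round(2),np.mean(M,0).round(3),o['clock'])
E
python3 weigh.py; python3 go.py .54 .24 .2 -60
```

```text
[ 0.19 -0.03 -1.28] [0.33 0.43 0.43] [0.007 0.802 0.008] 7.45
t 7.45 grasp now [0.5595 0.1273 0.1222] dp(TCP) [-0.0254  0.1025  0.0778] w [-2.3000e-03 -6.0000e-04 -1.0474e+00] min rows 7.5 F [ 0.16  0.41 -2.  ] W 0.0429
q [-0.53  0.36  0.05  2.36  2.12  0.32 -0.98]
```

```bash
python3 go.py .443 .295 .16 -60
```

```text
t 7.45 grasp now [0.5595 0.1273 0.1222] dp(TCP) [-0.1224  0.1575  0.0378] w [-2.3000e-03 -6.0000e-04 -1.0474e+00] min rows 7.5 F [ 0.16  0.41 -2.  ] W 0.0429
q [-0.53  0.36  0.05  2.36  2.12  0.32 -0.98]
```

>>> send_rows --rows "-0.004 0.004 0.01 0 0 -0.04; -0.01 0.01 0.015 0 0 -0.08; -0.012 0.016 0.015 0 0 -0.105; -0.013 0.017 0.01 0 0 -0.105; -0.013 0.018 0.005 0 0 -0.105; -0.013 0.018 0 0 0 -0.105; -0.013 0.018 0 0 0 -0.105; -0.013 0.018 0 0 0 -0.105; -0.012 0.016 -0.005 0 0 -0.105; -0.01 0.012 -0.007 0 0 -0.1; -0.006 0.007 -0.005 0 0 -0.06; -0.003 0.003 0 0 0 -0.027; 0 0 0 0 0 0; 0 0 0 0 0 0"

```text
clock: 8.85
tcp_pos: [0.4604, 0.2737, 0.1375]
orientation: [-1.704, 0.265, -1.267]
contact_force: [0.5, 0.2, -1.5]
grip_width: 0.0429
```

```bash
python3 go.py .443 .295 .073 -60
python3 - <<'E'
from h import *
f=grab("top");g=grab("scene")
a=cv2.resize(f["pixels"][180:270,100:250],(800,480),interpolation=cv2.INTER_CUBIC);b=cv2.resize(g["pixels"][224:384,200:380],(600,533),interpolation=cv2.INTER_CUBIC)
cv2.imwrite("pics/a4.png",a[:,:,::-1]);cv2.imwrite("pics/b4.png",b[:,:,::-1])
E
```

```text
t 8.85 grasp now [0.4538 0.2835 0.1524] dp(TCP) [-0.0115  0.0111 -0.0794] w [ 0.0061  0.0046 -0.0682] min rows 1.8 F [ 0.54  0.21 -1.52] W 0.0429
q [-1.13  0.51  0.15  1.97  0.63  1.06 -0.83]
```

View pics/b4.png

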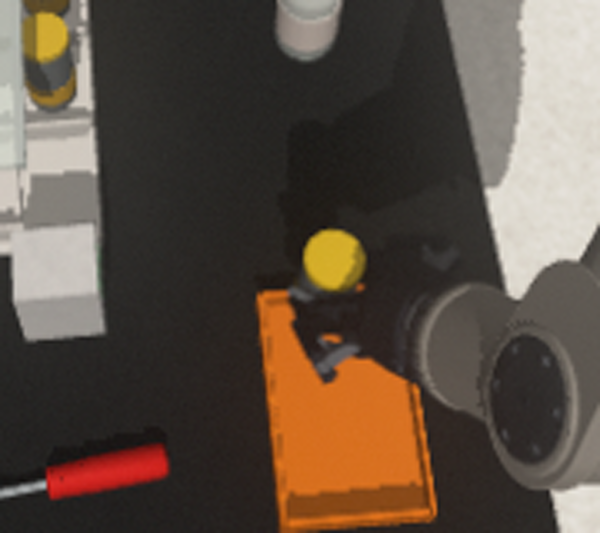

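View pics/a4.png

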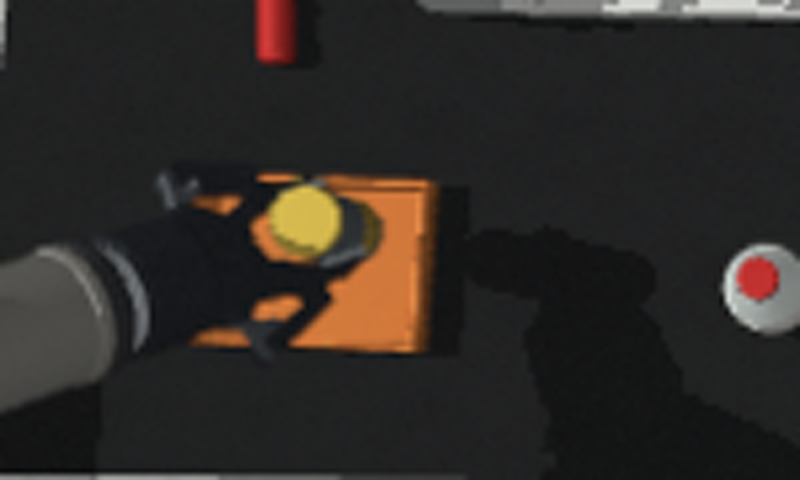

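>>> send_rows --rows "-0.006 0.006 -0.005 0.003 0.002 -0.034; -0.005 0.005 -0.015 0.003 0.002 -0.034; 0 0 -0.022 0 0 0; 0 0 -0.018 0 0 0; 0 0 -0.008 0 0 0; 0 0 0 0 0 0; 0 0 0 0 0 0"

```text
clock: 9.65
tcp_pos: [0.4493, 0.2856, 0.0695]
orientation: [-1.705, 0.332, -1.312]
contact_force: [-0.2, -0.4, -1.0]
grip_width: 0.0428
```

```bash
python3 go.py .443 .295 .072 -60
```

```text
t 9.65 grasp now [0.4435 0.2957 0.0845] dp(TCP) [-0.0005 -0.0007 -0.0125] w [-0.0003  0.0008  0.0004] min rows 0.3 F [-0.18 -0.37 -0.99] W 0.0428
q [-1.14  0.64  0.14  1.95  0.6   0.99 -0.93]
```

>>> send_rows --rows "0 0 -0.004 0 0 0; 0 0 -0.004 0 0 0; 0 0 -0.002 0 0 0; 0 0 -0.001 0 0 0; 0 0 0 0 0 0"

```text
clock: 10.15
tcp_pos: [0.4491, 0.2856, 0.0581]
orientation: [-1.705, 0.331, -1.311]
contact_force: [0.4, -0.2, -1.3]
grip_width: 0.0426
```

```bash
python3 weigh.py; python3 go.py .443 .295 .072 -60
```

```text
[ 0.06 -0.07 -1.43] [0.35 0.43 0.37] [ 0.706  0.389 -0.004] 10.65
t 10.65 grasp now [0.4433 0.2958 0.0732] dp(TCP) [-0.0003 -0.0008 -0.0012] w [-0.0005  0.0005 -0.    ] min rows 0.0 F [ 0.09 -0.01 -1.78] W 0.0427
q [-1.14  0.65  0.14  1.95  0.6   0.97 -0.94]
```

>>> send_rows --rows "0 0 -0.001 0 0 0; 0 0 -0.001 0 0 0; 0 0 0 0 0 0; 0 0 0 0 0 0"

```text
clock: 11.05
tcp_pos: [0.4495, 0.2856, 0.0572]
orientation: [-1.705, 0.331, -1.313]
contact_force: [-0.8, 0.4, 7.4]
grip_width: 0.0426
```

>>> send_rows --rows "0 0 -0.001 0 0 0; 0 0 0 0 0 0; 0 0 0 0 0 0"

```text
clock: 11.35
tcp_pos: [0.4498, 0.2859, 0.0566]
orientation: [-1.704, 0.33, -1.313]
contact_force: [-1.0, 1.6, 10.2]
grip_width: 0.0429
```

>>> send_rows --rows "0 0 0.002 0 0 0; 0 0 0 0 0 0; 0 0 0 0 0 0; 0 0 0 0 0 0; 0 0 0 0 0 0" --grip 0.068

```text
clock: 11.85
tcp_pos: [0.4491, 0.2855, 0.057]
orientation: [-1.705, 0.331, -1.311]
contact_force: [-0.3, 0.1, 0.1]
grip_width: 0.068
```

>>> send_rows --rows "-0.003 0.005 0.008 0 0 0; -0.006 0.011 0.016 0 0 0; -0.009 0.016 0.024 0 0 0; -0.012 0.02 0.03 0 0 0; -0.006 0.01 0.03 0 0 0; 0 0 0 0 0 0"

```text
clock: 12.45
tcp_pos: [0.4129, 0.3521, 0.1689]
orientation: [-1.697, 0.332, -1.308]
contact_force: [0.1, -0.0, 0.3]
grip_width: 0.0681
```

```bash
python3 go.py .55 .0375 .12 0
python3 - <<'E'
from h import *
f=grab("top");g=grab("scene")
a=cv2.resize(f["pixels"][180:270,100:250],(800,480),interpolation=cv2.INTER_CUBIC);b=cv2.resize(g["pixels"][224:384,200:380],(600,533),interpolation=cv2.INTER_CUBIC)
cv2.imwrite("pics/a5.png",a[:,:,::-1]);cv2.imwrite("pics/b5.png",b[:,:,::-1])
E
```

```text
t 12.45 grasp now [0.407  0.3621 0.1839] dp(TCP) [ 0.1488 -0.3146 -0.0639] w [-0.0089 -0.0015  1.0439] min rows 7.5 F [ 0.06 -0.01  0.27] W 0.0681
q [-1.22  0.52  0.11  1.83  0.52  1.23 -0.88]
```

View pics/b5.png

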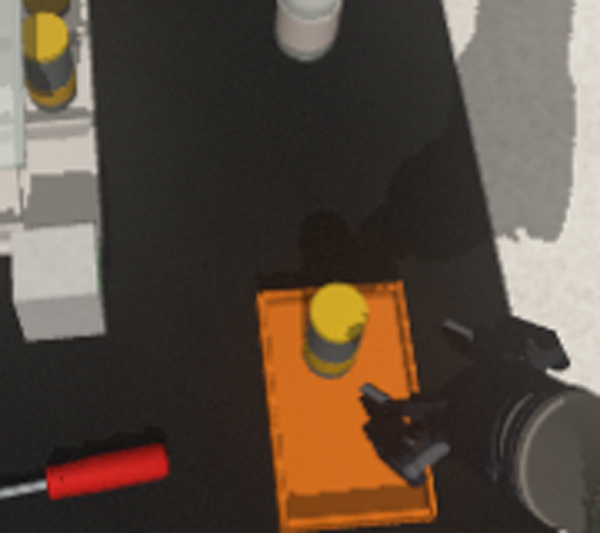

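View pics/a5.png

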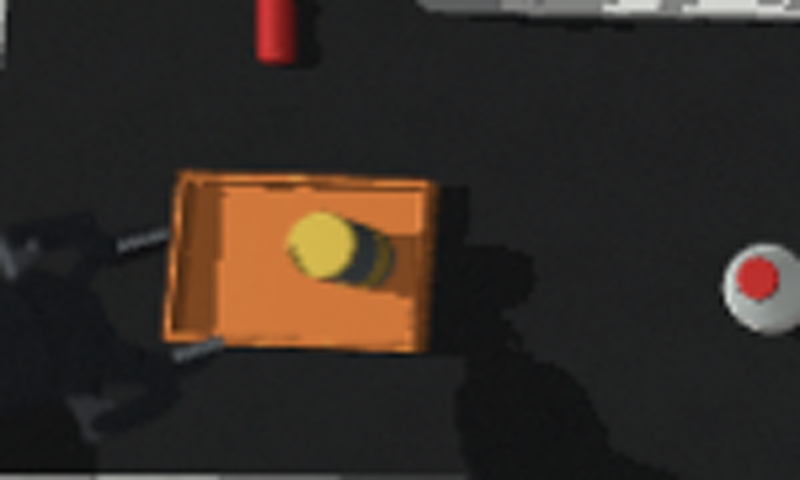

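>>> send_rows --rows "0.008 -0.01 0.01 0 0 0.05; 0.013 -0.025 0.01 0 0 0.1; 0.016 -0.036 0.005 0 0 0.115; 0.016 -0.036 0 0 0 0.115; 0.016 -0.036 0 0 0 0.115; 0.016 -0.036 0 0 0 0.115; 0.016 -0.036 0 0 0 0.115; 0.016 -0.036 -0.01 0 0 0.115; 0.014 -0.03 -0.015 -0.004 0 0.11; 0.01 -0.02 -0.02 -0.004 0 0.06; 0.006 -0.01 -0.02 0 0 0.03; 0.002 -0.003 -0.015 0 0 0; 0 0 0 0 0 0; 0 0 0 0 0 0" --grip 0.068

```text
clock: 13.95
tcp_pos: [0.5567, 0.0563, 0.1351]
orientation: [-1.539, -0.469, -0.604]
contact_force: [0.4, 0.7, -0.1]
grip_width: 0.0679
```

```bash
python3 go.py .6 .037 .079 0
```

```text
t 13.95 grasp now [0.5447 0.0575 0.1498] dp(TCP) [ 0.055  -0.0193 -0.0711] w [0.0066 0.0194 0.0909] min rows 1.9 F [ 0.43  0.69 -0.14] W 0.0679
q [-0.54  0.26  0.18  2.42  2.12  0.3  -0.96]
```

>>> send_rows --rows "0.01 -0.006 -0.01 0.002 0.006 0.03; 0.015 -0.007 -0.02 0.002 0.007 0.03; 0.015 -0.006 -0.021 0.002 0.006 0.03; 0.01 0 -0.015 0 0 0; 0.005 0 -0.005 0 0 0; 0 0 0 0 0 0; 0 0 0 0 0 0"

```text
clock: 14.65
tcp_pos: [0.6123, 0.039, 0.0657]
orientation: [-1.506, -0.523, -0.521]
contact_force: [0.2, 0.6, -0.6]
grip_width: 0.0683
```

```bash
python3 go.py .658 .037 .079 0;  python3 - <<'E'
from h import *
f=grab("top");g=grab("scene")
a=cv2.resize(f["pixels"][130:220,150:300],(800,480),interpolation=cv2.INTER_CUBIC);b=cv2.resize(g["pixels"][170:330,150:330],(600,533),interpolation=cv2.INTER_CUBIC)
cv2.imwrite("pics/a6.png",a[:,:,::-1]);cv2.imwrite("pics/b6.png",b[:,:,::-1])
E
```

```text
t 14.65 grasp now [0.6006 0.039  0.0806] dp(TCP) [ 0.0574 -0.002  -0.0016] w [-0.0004  0.0032 -0.0015] min rows 1.3 F [ 0.19  0.61 -0.62] W 0.0683
q [-0.18  0.48 -0.07  2.32  2.61  0.36 -1.24]
```

View pics/a6.png

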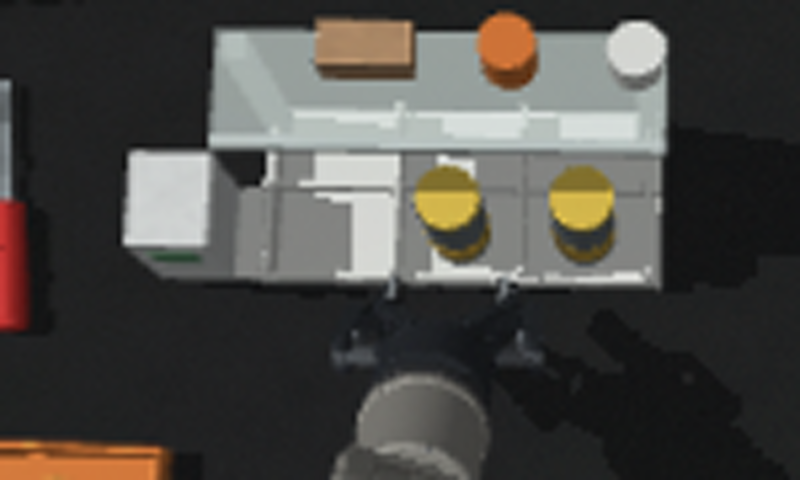

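View pics/b6.png

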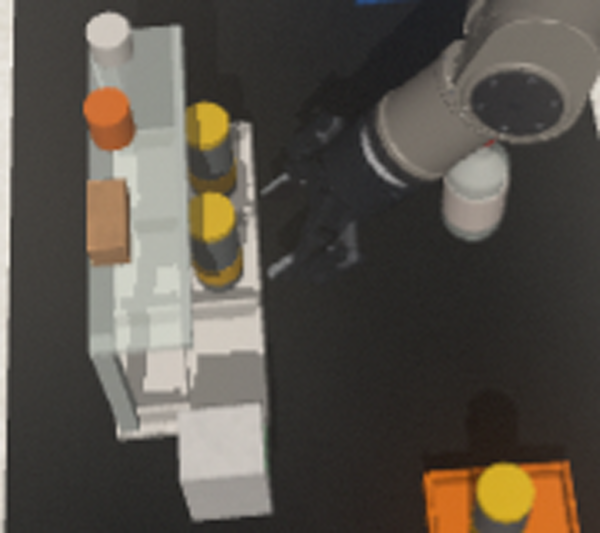

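>>> send_rows --rows "0.012 -0.001 0 0 0 0; 0.015 -0.001 -0.001 0 0 0; 0.015 0 0 0 0 0; 0.011 0 0 0 0 0; 0.004 0 0 0 0 0; 0 0 0 0 0 0; 0 0 0 0 0 0"

```text
clock: 15.45
tcp_pos: [0.6688, 0.0364, 0.0637]
orientation: [-1.506, -0.521, -0.52]
contact_force: [-0.6, 1.0, -0.2]
grip_width: 0.0679
```

```bash
python3 go.py .658 .037 .079 0
```

```text
t 15.45 grasp now [0.6571 0.0364 0.0787] dp(TCP) [0.0009 0.0006 0.0003] w [-0.0007  0.0019 -0.0007] min rows 0.0 F [-0.57  1.02 -0.18] W 0.0679
q [-0.18  0.53 -0.03  2.2   2.61  0.28 -1.21]
```

>>> send_rows --rows "0 0 0 0 0 0; 0 0 0 0 0 0; 0 0 0 0 0 0; 0 0 0 0 0 0; 0 0 0 0 0 0; 0 0 0 0 0 0" --grip 0.04 --grip_force 50

```text
clock: 16.05
tcp_pos: [0.6692, 0.0368, 0.064]
orientation: [-1.506, -0.522, -0.52]
contact_force: [-3.7, 2.1, 5.8]
grip_width: 0.0422
```

>>> send_rows --rows "0 0 0.005 0 0 0; 0 0 0.01 0 0 0; 0 0 0.01 0 0 0; 0 0 0.005 0 0 0; 0 0 0 0 0 0; 0 0 0 0 0 0; 0 0 0 0 0 0"

```text
clock: 16.75
tcp_pos: [0.6691, 0.0364, 0.0936]
orientation: [-1.506, -0.521, -0.52]
contact_force: [0.3, -0.4, -5.1]
grip_width: 0.0422
```

```bash
python3 go.py .56 .037 .12 0;python3 - <<'E'
from h import *
g=grab("scene")
b=cv2.resize(g["pixels"][170:330,150:330],(600,533),interpolation=cv2.INTER_CUBIC)
cv2.imwrite("pics/b7.png",b[:,:,::-1])
E
```

```text
t 16.75 grasp now [0.6574 0.0364 0.1085] dp(TCP) [-0.0974  0.0006  0.0115] w [-0.0007  0.0019 -0.0007] min rows 2.2 F [ 0.3  -0.35 -5.09] W 0.0422
q [-0.23  0.47  0.03  2.19  2.56  0.21 -1.17]
```

View pics/b7.png

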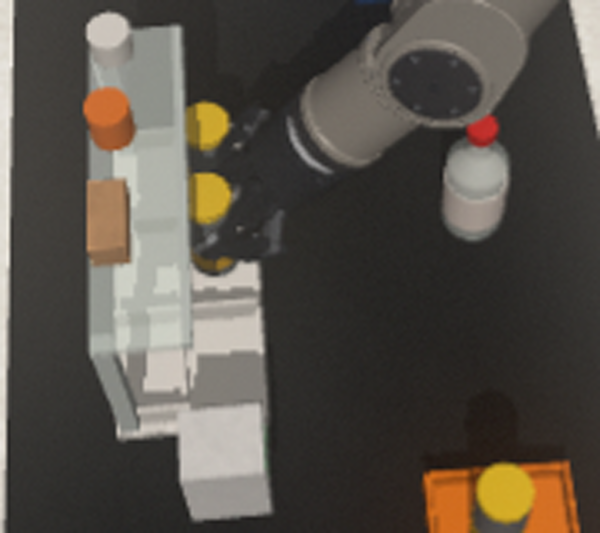

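>>> send_rows --rows "-0.01 0 0.002 0 0 0; -0.02 0 0.003 0 0 0; -0.025 0 0.004 0 0 0; -0.02 0 0.005 0 0 0; -0.015 0 0.006 0 0 0; -0.005 0 0.003 0 0 0; 0 0 0 0 0 0"

```text
clock: 17.5
tcp_pos: [0.574, 0.0363, 0.1174]
orientation: [-1.506, -0.522, -0.521]
contact_force: [-0.7, -0.5, -3.4]
grip_width: 0.0422
```

```bash
python3 weigh.py; python3 go.py .45 -.378 .15 -90
python3 - <<'E'
from ik import *
q=np.array(r.get_obs()['joints'])
o=r.get_obs()
# continuous local IK sim along straight path
g0=np.array(o['tcp_pos'])-R.from_rotvec(o['orientation']).apply([0,.019,0])
for nm,(yb,yaw) in {'c':(-.378,-90),'d':(-.378,-75),'e':(-.378,-60)}.items():
    s=q.copy()
    for i in range(1,13):
        t=i/12; g=g0+t*(np.array([.45,yb,.15])-g0); g[2]+=.06*np.sin(np.pi*t)
        s,ep,er=solve(g,np.deg2rad(38),np.deg2rad(yaw*t),s,1,w=.3)
        if i%3==0: print(nm,i,s.round(2),round(ep,4),round(er,3))
E
```

```text
[ 0.05  0.02 -4.3 ] [0.51 0.43 0.22] [ 0.012  1.182 -0.002] 18.0
t 18.0 grasp now [0.5629 0.0363 0.1317] dp(TCP) [-0.1246 -0.426   0.0183] w [ 1.4000e-03  2.5000e-03 -1.5712e+00] min rows 11.2 F [-0.8   0.29 -4.64] W 0.0421
q [-0.28  0.32  0.02  2.39  2.51  0.26 -1.17]
c 3 [-0.6   0.19  0.49  2.42  1.68  0.24 -0.59] 0.0 0.0
c 6 [-0.54  0.16  0.54  2.37  1.23  0.4  -0.34] 0.0 0.0
c 9 [-0.42  0.28  0.61  2.3   1.05  0.46 -0.39] 0.0 0.0
c 12 [-0.21  0.48  0.62  2.17  0.83  0.49 -0.41] 0.0 0.0
d 3 [-0.6   0.19  0.52  2.42  1.87  0.18 -0.7 ] 0.0 0.0
d 6 [-0.57  0.14  0.63  2.4   1.35  0.29 -0.32] 0.0 0.0
d 9 [-0.45  0.25  0.71  2.36  1.24  0.31 -0.37] 0.0 0.0
d 12 [-0.26  0.45  0.72  2.26  1.1   0.27 -0.43] 0.0 0.0
e 3 [-0.43  0.17  0.36  2.42  2.01  0.17 -0.75] 0.0 0.0
e 6 [-0.44  0.12  0.55  2.42  1.52  0.2  -0.33] 0.0 0.0
e 9 [-0.31  0.2   0.62  2.39  1.58  0.19 -0.47] 0.0 0.0
e 12 [-0.04  0.36  0.54  2.32  1.81  0.19 -0.82] 0.0 0.0
```

>>> send_rows --rows "0 -0.006 0.01 0 0 -0.05; 0 -0.015 0.015 0 0 -0.09; 0 -0.025 0.015 0 0 -0.11; 0 -0.033 0.01 0 0 -0.12; -0.005 -0.035 0.005 0 0 -0.12; -0.01 -0.036 0 0 0 -0.12; -0.013 -0.036 0 0 0 -0.12; -0.014 -0.036 0 0 0 -0.12; -0.014 -0.036 0 0 0 -0.12; -0.014 -0.036 0 0 0 -0.12; -0.014 -0.035 -0.005 0 0 -0.12; -0.013 -0.033 -0.01 0 0 -0.12; -0.012 -0.028 -0.01 0 0 -0.1; -0.009 -0.02 -0.007 0 0 -0.08; -0.005 -0.01 -0.005 0 0 -0.041; -0.002 -0.004 0 0 0 -0.02; 0 0 0 0 0 0; 0 0 0 0 0 0"

```text
clock: 19.8
tcp_pos: [0.4505, -0.374, 0.1278]
orientation: [-1.691, 0.762, -1.637]
contact_force: [-0.3, -0.0, -3.2]
grip_width: 0.0424
```

```bash
python3 go.py .45 -.378 .15 -90
python3 - <<'E'
from h import *
f=grab("top");g=grab("scene")
a=cv2.resize(f["pixels"][160:280,230:420],(760,480),interpolation=cv2.INTER_CUBIC);b=cv2.resize(g["pixels"][80:260,180:400],(660,540),interpolation=cv2.INTER_CUBIC)
cv2.imwrite("pics/a8.png",a[:,:,::-1]);cv2.imwrite("pics/b8.png",b[:,:,::-1])
E
```

```text
t 19.8 grasp now [ 0.4499 -0.3623  0.1428] dp(TCP) [-0.0005 -0.0157  0.0072] w [ 0.0015 -0.0034 -0.0591] min rows 0.4 F [-0.32 -0.03 -3.23] W 0.0424
q [-0.34  0.52  0.74  2.21  0.78  0.4  -0.36]
```

View pics/b8.png

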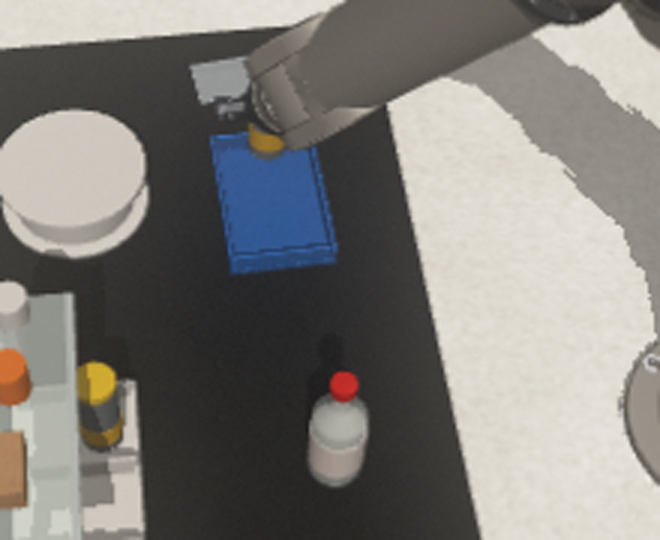

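View pics/a8.png

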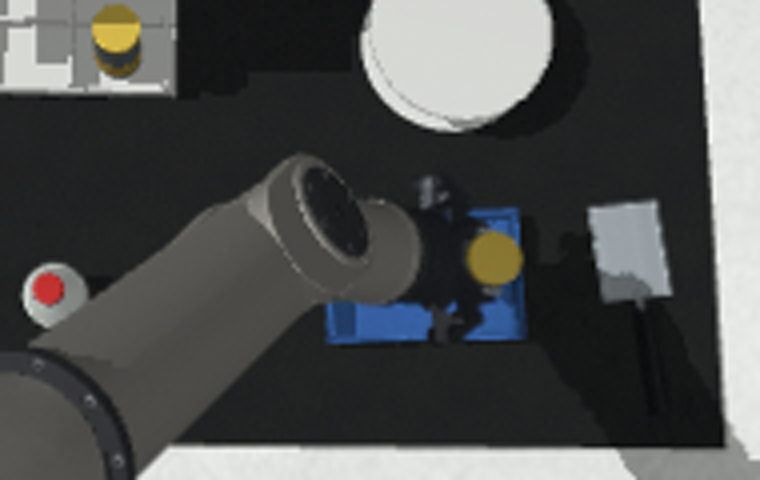

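>>> send_rows --rows "0 -0.006 -0.008 0 0 -0.02; 0 -0.006 -0.018 0 0 -0.02; 0 0 -0.02 0 0 -0.02; 0 0 -0.012 0 0 0; 0 0 -0.006 0 0 0; 0 0 -0.002 0 0 0; 0 0 0 0 0 0; 0 0 0 0 0 0"

```text
clock: 20.7
tcp_pos: [0.4501, -0.3872, 0.0622]
orientation: [-1.683, 0.822, -1.68]
contact_force: [0.3, 0.3, -3.5]
grip_width: 0.0423
```

```bash
python3 go.py .45 -.376 .072 -90; python3 weigh.py
```

```text
t 20.7 grasp now [ 0.4502 -0.3754  0.0772] dp(TCP) [-0.0001 -0.0005 -0.0052] w [ 0.0022 -0.0032  0.0033] min rows 0.1 F [ 0.31  0.34 -3.47] W 0.0423
q [-0.31  0.71  0.74  2.19  0.75  0.28 -0.46]
[ 0.1  -0.09 -4.1 ] [0.23 0.58 0.52] [ 1.187 -0.029 -0.026] 21.2
```

>>> send_rows --rows "0 0 -0.002 0 0 0; 0 0 -0.002 0 0 0; 0 0 0 0 0 0; 0 0 0 0 0 0"

```text
clock: 21.6
tcp_pos: [0.4497, -0.387, 0.0576]
orientation: [-1.684, 0.822, -1.679]
contact_force: [-0.6, 0.2, -4.0]
grip_width: 0.0422
```

>>> send_rows --rows "0 0 -0.001 0 0 0; 0 0 0 0 0 0; 0 0 0 0 0 0"

```text
clock: 21.9
tcp_pos: [0.4498, -0.3872, 0.057]
orientation: [-1.684, 0.822, -1.68]
contact_force: [-0.7, 1.0, -0.4]
grip_width: 0.0421
```

Touching (the load is coming off); 1 mm more, then release and retreat along the tool axis.

>>> send_rows --rows "0 0 -0.0005 0 0 0; 0 0 0 0 0 0; 0 0 0 0 0 0"

```text
clock: 22.2
tcp_pos: [0.4499, -0.3874, 0.0569]
orientation: [-1.684, 0.822, -1.68]
contact_force: [-0.4, 5.0, 7.2]
grip_width: 0.0422
```

>>> send_rows --rows "0 0 0.0005 0 0 0; 0 0 0 0 0 0; 0 0 0 0 0 0; 0 0 0 0 0 0; 0 0 0 0 0 0" --grip 0.068

```text
clock: 22.7
tcp_pos: [0.4498, -0.387, 0.0567]
orientation: [-1.684, 0.822, -1.679]
contact_force: [-1.0, -0.8, 0.1]
grip_width: 0.0681
```

>>> send_rows --rows "0 0.006 0.008 0 0 0; 0 0.012 0.016 0 0 0; 0 0.018 0.024 0 0 0; 0 0.022 0.03 0 0 0; 0 0.01 0.03 0 0 0; 0 0 0 0 0 0"

```text
clock: 23.3
tcp_pos: [0.4519, -0.3177, 0.1677]
orientation: [-1.677, 0.819, -1.681]
contact_force: [-0.2, -0.6, -0.1]
grip_width: 0.0679
```

```bash
python3 go.py .55 -.053 .16 0
python3 - <<'E'
from h import *
f=grab("top");g=grab("scene")
a=cv2.resize(f["pixels"][160:280,230:420],(760,480),interpolation=cv2.INTER_CUBIC);b=cv2.resize(g["pixels"][80:260,180:400],(660,540),interpolation=cv2.INTER_CUBIC)
cv2.imwrite("pics/a9.png",a[:,:,::-1]);cv2.imwrite("pics/b9.png",b[:,:,::-1])
E
```

```text
t 23.3 grasp now [ 0.4519 -0.306   0.1827] dp(TCP) [ 0.1098  0.2647 -0.0227] w [-1.3000e-03  1.6000e-03  1.5719e+00] min rows 11.2 F [-0.2  -0.61 -0.15] W 0.0679
q [-0.48  0.41  0.73  2.2   0.7   0.61 -0.38]
```

View pics/b9.png

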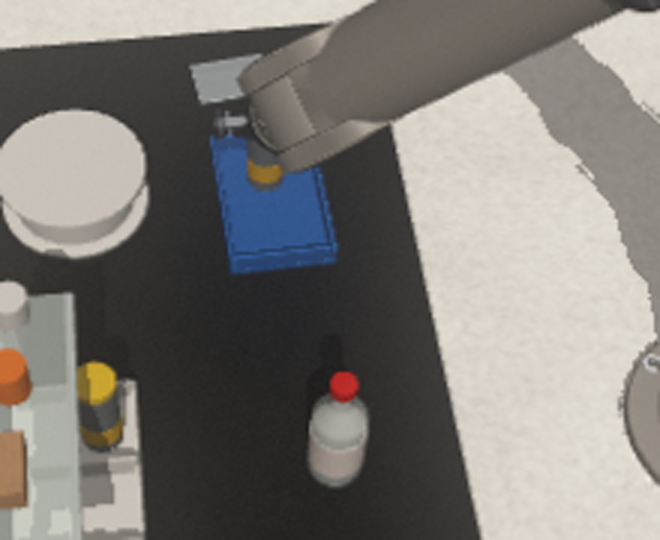

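View pics/a9.png

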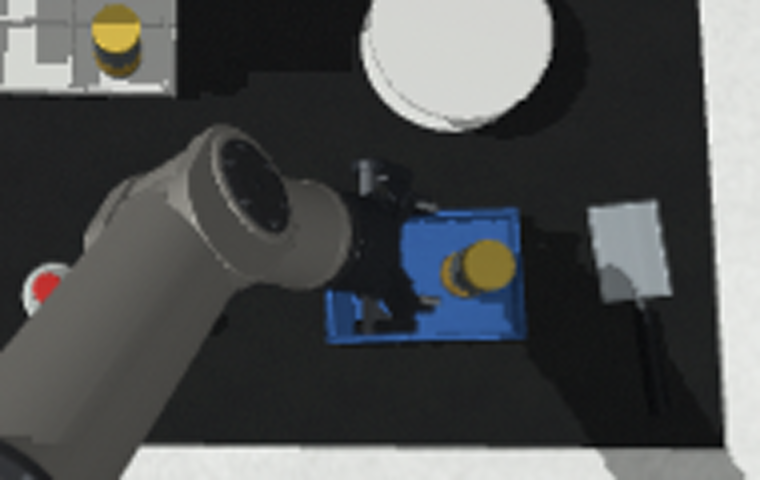

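>>> send_rows --rows "0.004 0.008 0.01 0 0 0.06; 0.008 0.016 0.01 0 0 0.11; 0.01 0.022 0.005 0 0 0.125; 0.01 0.022 0 0 0 0.125; 0.01 0.022 0 0 0 0.125; 0.01 0.022 0 0 0 0.125; 0.01 0.022 0 0 0 0.125; 0.01 0.022 0 0 0 0.125; 0.01 0.022 0 0 0 0.125; 0.01 0.022 0 0 0 0.125; 0.008 0.022 -0.01 0 0 0.125; 0.006 0.018 -0.015 0 0 0.125; 0.004 0.015 -0.015 0 0 0.1; 0.001 0.01 -0.008 0 0 0.052; 0 0 0 0 0 0; 0 0 0 0 0 0"

```text
clock: 25.0
tcp_pos: [0.5515, -0.0887, 0.1597]
orientation: [-1.585, -0.38, -0.661]
contact_force: [-0.4, -0.2, -0.2]
grip_width: 0.0681
```

```bash
python3 go.py .6 -.053 .079 0
```

```text
t 25.0 grasp now [ 0.54   -0.0862  0.1747] dp(TCP) [ 0.0602  0.0357 -0.0957] w [ 0.019  -0.0029  0.1909] min rows 2.5 F [-0.37 -0.22 -0.24] W 0.0681
q [-0.06  0.19  0.01  2.4   2.09  0.18 -0.7 ]
```

>>> send_rows --rows "0.006 0.006 -0.01 0.003 0 0.03; 0.01 0.008 -0.02 0.004 0 0.04; 0.012 0.008 -0.022 0.004 0 0.04; 0.012 0.007 -0.02 0.004 0 0.04; 0.01 0.005 -0.015 0.004 0 0.03; 0.008 0.002 -0.007 0 0 0.01; 0 0 0 0 0 0; 0 0 0 0 0 0"

```text
clock: 25.8
tcp_pos: [0.6103, -0.0511, 0.0671]
orientation: [-1.508, -0.521, -0.517]
contact_force: [-0.1, 0.1, 0.2]
grip_width: 0.0684
```

```bash
python3 go.py .658 -.053 .079 0;  python3 - <<'E'
from h import *
f=grab("top");g=grab("scene")
a=cv2.resize(f["pixels"][130:220,150:300],(800,480),interpolation=cv2.INTER_CUBIC);b=cv2.resize(g["pixels"][170:330,150:330],(600,533),interpolation=cv2.INTER_CUBIC)
cv2.imwrite("pics/a10.png",a[:,:,::-1]);cv2.imwrite("pics/b10.png",b[:,:,::-1])
E
```

```text
t 25.8 grasp now [ 0.5986 -0.0512  0.0821] dp(TCP) [ 0.0594 -0.0019 -0.0031] w [ 0.0011 -0.0007 -0.0024] min rows 1.3 F [-0.1   0.06  0.23] W 0.0684
q [ 0.29  0.5  -0.36  2.3   2.65  0.34 -1.02]
```

View pics/a10.png

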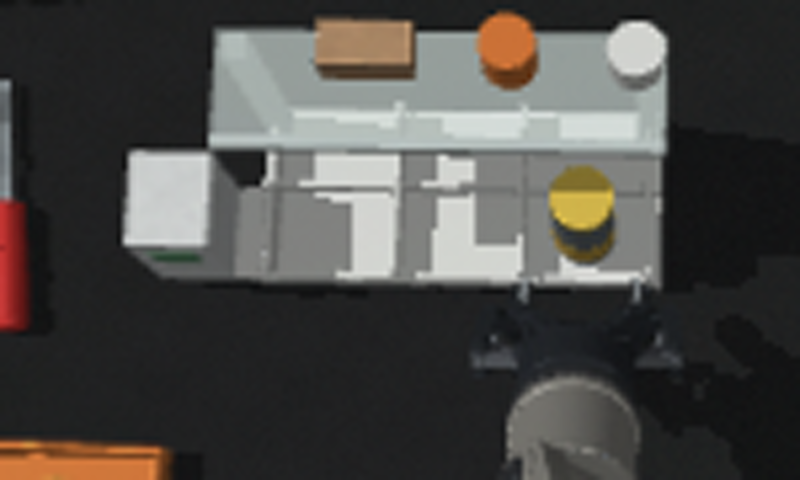

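View pics/b10.png

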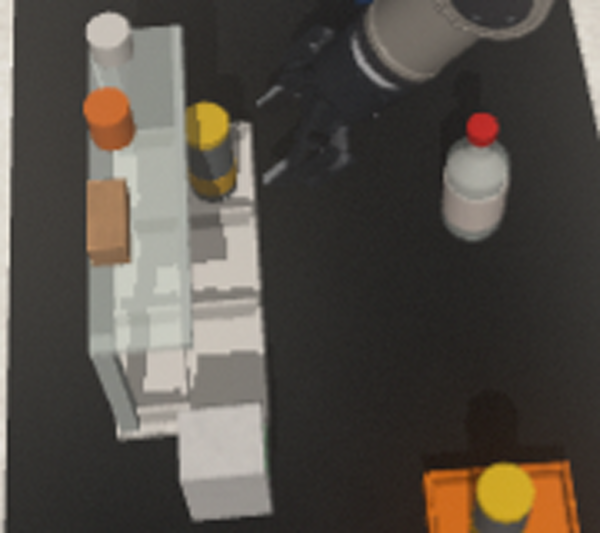

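Fingers are centred on the last canister at (581,198) in the enlarged top view. Advancing.

>>> send_rows --rows "0.012 -0.001 -0.001 0 0 0; 0.016 -0.001 -0.001 0 0 0; 0.016 0 -0.001 0 0 0; 0.011 0 0 0 0 0; 0.004 0 0 0 0 0; 0 0 0 0 0 0; 0 0 0 0 0 0"

```text
clock: 26.6
tcp_pos: [0.6687, -0.0531, 0.0637]
orientation: [-1.507, -0.521, -0.516]
contact_force: [-0.8, -0.6, -0.1]
grip_width: 0.068
```

```bash
python3 go.py .658 -.053 .079 0
```

```text
t 26.6 grasp now [ 0.657  -0.0531  0.0786] dp(TCP) [0.001  0.0001 0.0004] w [ 0.     -0.0011 -0.0031] min rows 0.0 F [-0.8  -0.55 -0.1 ] W 0.068
q [ 0.23  0.55 -0.3   2.18  2.61  0.27 -0.98]
```

>>> send_rows --rows "0 0 0 0 0 0; 0 0 0 0 0 0; 0 0 0 0 0 0; 0 0 0 0 0 0; 0 0 0 0 0 0; 0 0 0 0 0 0" --grip 0.04 --grip_force 50

```text
clock: 27.2
tcp_pos: [0.6693, -0.053, 0.0639]
orientation: [-1.507, -0.521, -0.516]
contact_force: [-3.4, 0.5, 5.9]
grip_width: 0.0433
```

>>> send_rows --rows "0 0 0.005 0 0 0; 0 0 0.01 0 0 0; 0 0 0.01 0 0 0; 0 0 0.005 0 0 0; 0 0 0 0 0 0; 0 0 0 0 0 0; 0 0 0 0 0 0"

```text
clock: 27.9
tcp_pos: [0.6691, -0.0531, 0.0935]
orientation: [-1.507, -0.521, -0.516]
contact_force: [-0.2, -0.0, -1.5]
grip_width: 0.0434
```

```bash
python3 go.py .56 -.053 .12 0;python3 - <<'E'
from h import *
g=grab("scene")
b=cv2.resize(g["pixels"][150:310,150:330],(600,533),interpolation=cv2.INTER_CUBIC)
cv2.imwrite("pics/b11.png",b[:,:,::-1])
E
```

```text
t 27.9 grasp now [ 0.6574 -0.0531  0.1085] dp(TCP) [-0.0974  0.0001  0.0115] w [-0.0001 -0.0009 -0.003 ] min rows 2.2 F [-0.18 -0.02 -1.49] W 0.0434
q [ 0.19  0.48 -0.25  2.17  2.55  0.2  -0.94]
```

View pics/b11.png

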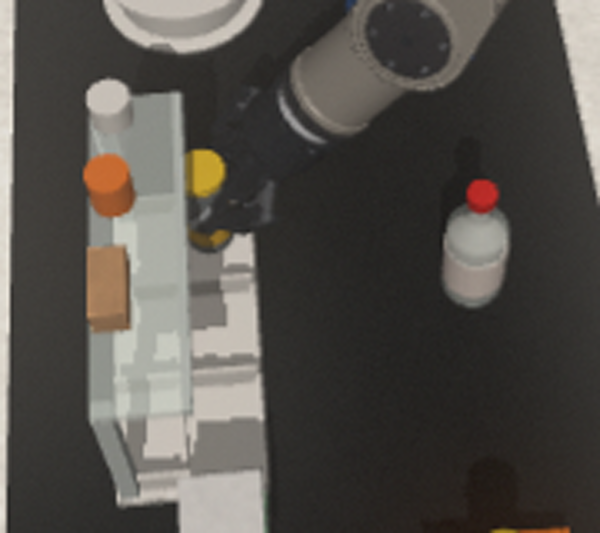

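>>> send_rows --rows "-0.01 0 0.002 0 0 0; -0.02 0 0.003 0 0 0; -0.025 0 0.004 0 0 0; -0.02 0 0.005 0 0 0; -0.01 0 0.01 0 0 0; -0.003 0 0.01 0 0 0; 0 0 0 0 0 0"

```text
clock: 28.65
tcp_pos: [0.5818, -0.0534, 0.1295]
orientation: [-1.507, -0.523, -0.519]
contact_force: [0.7, -0.4, -1.3]
grip_width: 0.0437
```

```bash
python3 weigh.py; python3 go.py .56 .16 .2 -20; python3 go.py .443 .379 .15 -60
```

```text
[ 0.08  0.08 -1.19] [0.52 0.56 0.48] [-0.011  0.795 -0.   ] 29.15
t 29.15 grasp now [ 0.5697 -0.0531  0.1425] dp(TCP) [-0.0104  0.209   0.0575] w [-3.000e-04 -7.000e-04 -3.521e-01] min rows 4.6 F [ 0.08  1.25 -1.32] W 0.0436
q [ 0.28  0.32 -0.34  2.34  2.57  0.2  -0.98]
t 29.15 grasp now [ 0.5697 -0.0531  0.1425] dp(TCP) [-0.1326  0.4219  0.0075] w [-5.0000e-04 -6.0000e-04 -1.0502e+00] min rows 9.4 F [ 0.08  1.25 -1.32] W 0.0436
q [ 0.28  0.32 -0.34  2.34  2.57  0.2  -0.98]
```

```bash
python3 - <<'E'
from ik import *
o=r.get_obs(); s=np.array(o['joints'])
g0=np.array(o['tcp_pos'])-R.from_rotvec(o['orientation']).apply([0,.019,0])
W=[(np.r_[g0,0]),np.array([.56,.16,.215,-25]),np.array([.443,.385,.2,-60])]
for a,b in zip(W[:-1],W[1:]):
  for i in range(1,7):
    t=a+(b-a)*i/6; s,ep,er=solve(t[:3],np.deg2rad(38),np.deg2rad(t[3]),s,1,w=.3); print(t.round(3),s.round(2),round(ep,4),round(er,3))
E
python3 go.py .56 .16 .215 -25
```

```text
[ 0.568 -0.018  0.155 -4.167] [ 0.02  0.27 -0.17  2.36  2.25  0.22 -0.83] 0.0 0.0
[ 0.566  0.018  0.167 -8.333] [-0.15  0.24 -0.12  2.35  1.83  0.29 -0.59] 0.0 0.0
[  0.565   0.053   0.179 -12.5  ] [-0.24  0.23 -0.17  2.32  1.53  0.4  -0.45] 0.0 0.0
[  0.563   0.089   0.191 -16.667] [-0.3   0.23 -0.22  2.28  1.34  0.52 -0.4 ] 0.0 0.0
[  0.562   0.124   0.203 -20.833] [-0.36  0.25 -0.26  2.22  1.21  0.64 -0.4 ] 0.0 0.0
[  0.56    0.16    0.215 -25.   ] [-0.42  0.27 -0.3   2.15  1.11  0.77 -0.42] 0.0 0.0
[  0.541   0.198   0.212 -30.833] [-0.51  0.31 -0.33  2.1   1.04  0.9  -0.52] 0.0 0.0
[  0.521   0.235   0.21  -36.667] [-0.59  0.36 -0.35  2.04  0.97  1.02 -0.62] 0.0 0.0
[  0.502   0.272   0.208 -42.5  ] [-0.66  0.41 -0.36  1.97  0.9   1.14 -0.72] 0.0 0.0
[  0.482   0.31    0.205 -48.333] [-0.72  0.46 -0.36  1.89  0.84  1.24 -0.81] 0.0 0.0
[  0.462   0.348   0.202 -54.167] [-0.79  0.52 -0.37  1.8   0.77  1.33 -0.89] 0.0 0.0
[  0.443   0.385   0.2   -60.   ] [-0.84  0.58 -0.36  1.71  0.71  1.42 -0.97] 0.0 0.0
t 29.15 grasp now [ 0.5697 -0.0531  0.1425] dp(TCP) [-0.0108  0.2081  0.0725] w [-3.000e-04 -7.000e-04 -4.394e-01] min rows 4.6 F [ 0.08  1.25 -1.32] W 0.0436
q [ 0.28  0.32 -0.34  2.34  2.57  0.2  -0.98]
```

>>> send_rows --rows "0 0.008 0.004 0 0 -0.02; -0.001 0.016 0.006 0 0 -0.04; -0.001 0.022 0.008 0 0 -0.045; -0.001 0.024 0.009 0 0 -0.05; -0.001 0.024 0.009 0 0 -0.05; -0.001 0.024 0.009 0 0 -0.05; -0.001 0.024 0.009 0 0 -0.05; -0.002 0.024 0.009 0 0 -0.05; -0.002 0.022 0.006 0 0 -0.05; -0.001 0.015 0.003 0 0 -0.03; 0 0.005 0 0 0 -0.005; 0 0 0 0 0 0"

```text
clock: 30.35
tcp_pos: [0.5728, 0.1379, 0.1935]
orientation: [-1.622, -0.216, -0.829]
contact_force: [-0.8, -0.1, -1.1]
grip_width: 0.0433
```

```bash
python3 go.py .443 .382 .2 -60
```

```text
t 30.35 grasp now [0.562  0.1425 0.2085] dp(TCP) [-0.124   0.234  -0.0085] w [ 3.600e-03 -2.000e-04 -6.463e-01] min rows 5.5 F [-0.83 -0.09 -1.09] W 0.0433
q [-0.72  0.25  0.08  2.19  1.08  0.63 -0.36]
```

>>> send_rows --rows "-0.005 0.01 0.005 0 0 -0.03; -0.01 0.019 0.003 0 0 -0.055; -0.012 0.023 0 0 0 -0.065; -0.013 0.024 0 0 0 -0.065; -0.013 0.024 0 0 0 -0.065; -0.013 0.024 0 0 0 -0.065; -0.013 0.024 0 0 0 -0.065; -0.013 0.024 0 0 0 -0.065; -0.012 0.024 -0.004 0 0 -0.065; -0.01 0.02 -0.006 0 0 -0.055; -0.007 0.013 -0.005 0.003 0 -0.035; -0.003 0.005 -0.002 0 0 -0.016; 0 0 0 0 0 0; 0 0 0 0 0 0"

```text
clock: 31.75
tcp_pos: [0.4497, 0.3695, 0.1851]
orientation: [-1.707, 0.333, -1.314]
contact_force: [-0.4, 0.7, -1.6]
grip_width: 0.0433
```

```bash
python3 go.py .443 .379 .085 -60
python3 - <<'E'
from h import *
f=grab("top");g=grab("scene")
a=cv2.resize(f["pixels"][180:270,100:250],(800,480),interpolation=cv2.INTER_CUBIC);b=cv2.resize(g["pixels"][224:384,200:380],(600,533),interpolation=cv2.INTER_CUBIC)
cv2.imwrite("pics/a12.png",a[:,:,::-1]);cv2.imwrite("pics/b12.png",b[:,:,::-1])
E
```

```text
t 31.75 grasp now [0.4439 0.3797 0.2   ] dp(TCP) [-0.0008 -0.0006 -0.115 ] w [ 0.0015 -0.0002  0.0026] min rows 2.6 F [-0.43  0.68 -1.62] W 0.0433
q [-1.07  0.55 -0.03  1.72  0.58  1.32 -0.86]
```

View pics/b12.png

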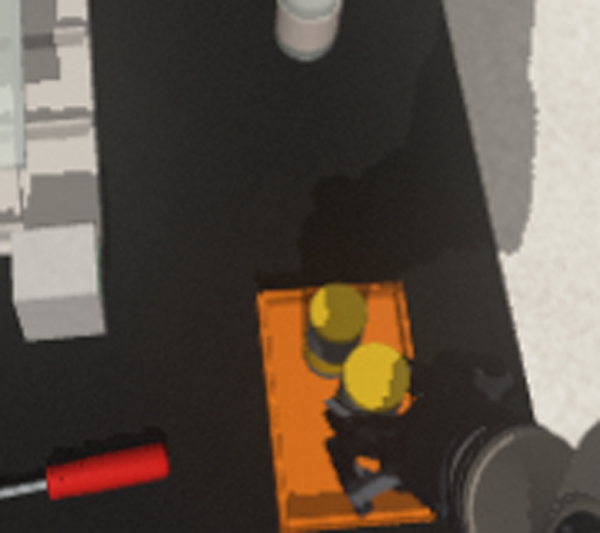

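View pics/a12.png

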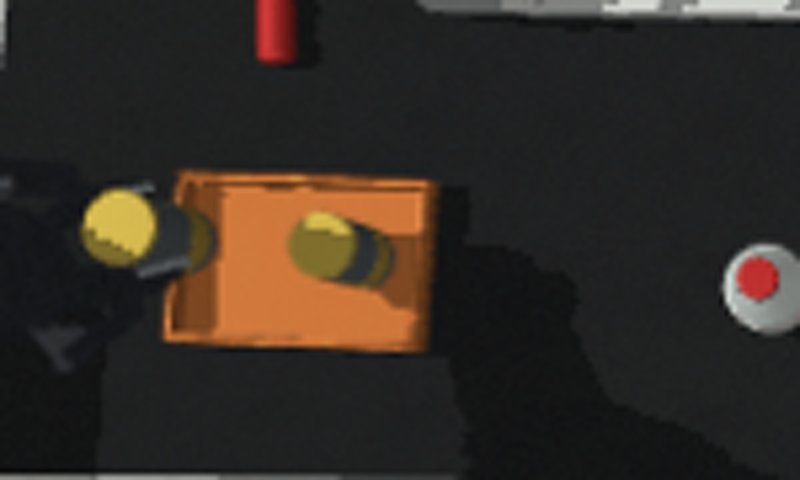

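>>> send_rows --rows "0 0 -0.008 0 0 0; 0 -0.001 -0.018 0 0 0; 0 -0.001 -0.022 0 0 0; 0 -0.001 -0.022 0 0 0; 0 0 -0.02 0 0 0; 0 0 -0.015 0 0 0; 0 0 -0.01 0 0 0; 0 0 -0.004 0 0 0; 0 0 -0.003 0 0 0; 0 0 0 0 0 0; 0 0 0 0 0 0"

```text
clock: 32.95
tcp_pos: [0.4491, 0.3686, 0.0634]
orientation: [-1.705, 0.333, -1.312]
contact_force: [0.5, -0.3, -0.8]
grip_width: 0.0433
```

```bash
python3 go.py .443 .377 .072 -60
python3 - <<'E'
from h import *
f=grab("top");g=grab("scene")
a=cv2.resize(f["pixels"][180:270,100:250],(800,480),interpolation=cv2.INTER_CUBIC);b=cv2.resize(g["pixels"][224:384,200:380],(600,533),interpolation=cv2.INTER_CUBIC)
cv2.imwrite("pics/a13.png",a[:,:,::-1]);cv2.imwrite("pics/b13.png",b[:,:,::-1])
E
```

```text
t 32.95 grasp now [0.4433 0.3788 0.0784] dp(TCP) [-0.0003 -0.0018 -0.0064] w [-0.0007 -0.0001  0.0015] min rows 0.1 F [ 0.46 -0.32 -0.77] W 0.0433
q [-1.08  0.71 -0.03  1.77  0.62  1.14 -0.98]
```

View pics/b13.png

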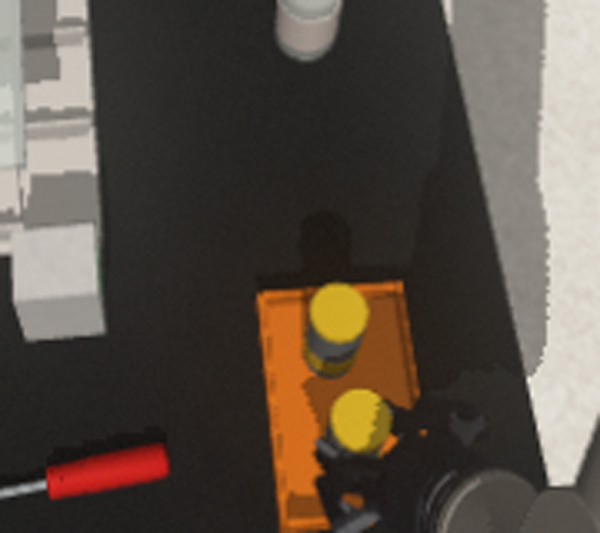

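View pics/a13.png

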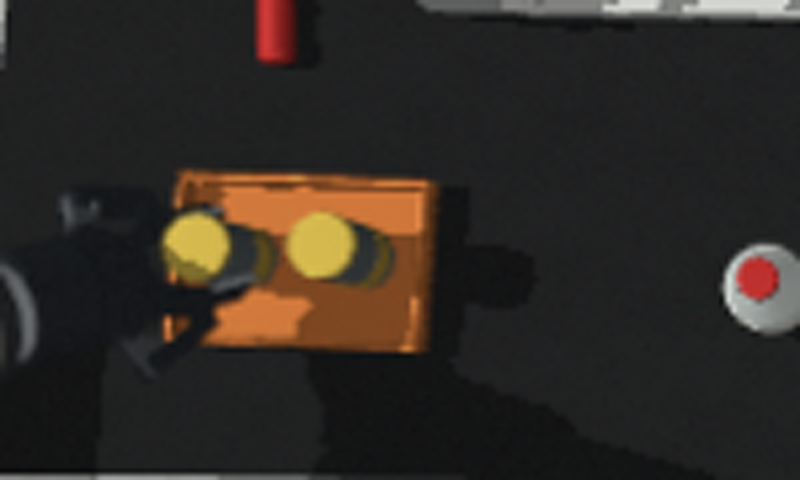

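Inside the tray with clearance to its neighbour. Gentle final descent.

>>> send_rows --rows "0 0 -0.002 0 0 0; 0 0 -0.002 0 0 0; 0 0 -0.001 0 0 0; 0 0 0 0 0 0; 0 0 0 0 0 0"

```text
clock: 33.55
tcp_pos: [0.4488, 0.3682, 0.0578]
orientation: [-1.707, 0.333, -1.312]
contact_force: [0.3, -0.1, -1.4]
grip_width: 0.0438
```

>>> send_rows --rows "0 0 -0.001 0 0 0; 0 0 0 0 0 0; 0 0 0 0 0 0"

```text
clock: 33.85
tcp_pos: [0.4489, 0.3683, 0.0569]
orientation: [-1.706, 0.333, -1.312]
contact_force: [0.2, -0.3, 0.5]
grip_width: 0.0431
```

>>> send_rows --rows "0 0 -0.001 0 0 0; 0 0 0 0 0 0; 0 0 0 0 0 0"

```text
clock: 34.15
tcp_pos: [0.449, 0.3683, 0.0568]
orientation: [-1.706, 0.332, -1.313]
contact_force: [-2.4, 0.5, 6.8]
grip_width: 0.0437
```

>>> send_rows --rows "0 0 0.001 0 0 0; 0 0 0 0 0 0; 0 0 0 0 0 0; 0 0 0 0 0 0; 0 0 0 0 0 0" --grip 0.066

```text
clock: 34.65
tcp_pos: [0.4489, 0.3682, 0.0567]
orientation: [-1.707, 0.333, -1.312]
contact_force: [-1.1, 0.6, 0.5]
grip_width: 0.0655
```

>>> send_rows --rows "-0.003 0.005 0.008 0 0 0; -0.006 0.011 0.016 0 0 0; -0.009 0.016 0.024 0 0 0; -0.012 0.02 0.03 0 0 0; -0.012 0.02 0.03 0 0 0; -0.012 0.03 0.03 0 0 0; -0.01 0.03 0.02 0 0 0; 0 0 0 0 0 0; 0 0 0 0 0 0"

```text
clock: 35.55
tcp_pos: [0.3841, 0.5011, 0.2153]
orientation: [-1.705, 0.332, -1.31]
contact_force: [0.3, -0.3, -1.2]
grip_width: 0.0663
```

Run:
```python
from h import *
f=grab("top","top14");g=grab("scene","scene14")
o=r.get_obs(); print(o['clock'],o['tcp_pos'],o['contact_force'])
for F in(f,g):
    _,bs=blobs(F,*COL['yellow'],15)
    for b in bs:
        M=cv2.moments(b);c=[M['m10']/M['m00'],M['m01']/M['m00']]; print(np.round(c,1),cv2.contourArea(b),onz(F,c,.115)[0].round(3))
```

```text
35.65 [0.3852077  0.49889041 0.21431596] [ 0.10078028 -0.69150553 -0.67862277]
[351.8 225.8] 110.0 [ 0.451 -0.377  0.115]
[160.  225.6] 110.0 [0.447 0.293 0.115]
[136.7 225.7] 118.0 [0.445 0.376 0.115]
[302.5 365.3] 27.0 [0.461 0.409 0.115]
[306.9 351.1] 251.5 [0.445 0.378 0.115]
[297.2 333.2] 25.5 [0.462 0.333 0.115]
[300.9 317.6] 229.5 [0.447 0.295 0.115]
[268.4 137.3] 41.5 [ 0.459 -0.296  0.115]
[268.4 118.3] 116.0 [ 0.45  -0.375  0.115]
[394.8   9.3] 621.5 [-0.104 -0.871  0.115]
```

View pics/scene14.png

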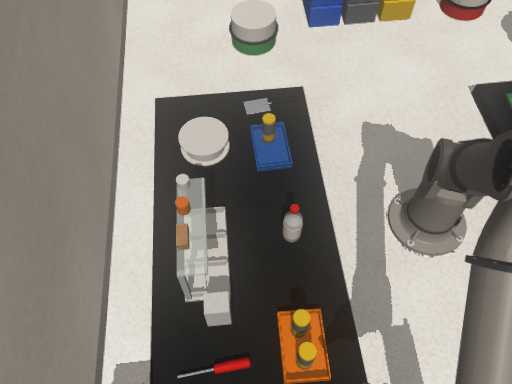

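View pics/top14.png

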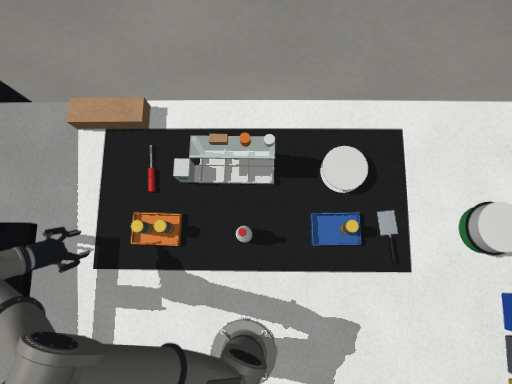

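Both views show all three canisters upright in their trays: two in orange at top-view pixels (137,226) and (160,226), and one in blue at (352,226). Both cameras put the caps in the same place to within 2 mm at cap height. The bottle, screwdriver, scraper and spool have not moved, and the arm is clear.

```bash
python3 -c "
from bench import r
print(r.hand_in())"
```

```text
the job is handed in; nothing more can be done
None
```

All three canisters are sorted, standing upright and released, and I handed the job in at about 36 s of the 72 s allowed. The hand-in gave no verdict.

I took each one from the front with the tool leaning 38°, lifted it over the lip and weighed it outside the rack:

| Rack bay | Measured weight | Core | Placed in |
|---|---|---|---|
| Left | 1.3 N (about 0.13 kg) | light | orange tray |
| Middle | 4.3 N (about 0.44 kg) | heavy | blue tray |
| Right | 1.2 N (about 0.12 kg) | light | orange tray |

- **Weighing:** single force readings were noisy, about ±0.5 N, so each weight is an average of 10. For the left and middle canisters I repeated the measurement over the tray and got 1.4 N and 4.1 N, which agree.
- **Placing:** the final pressing force on set-down, measured before letting go, was at most about 10 N.
- **Last check:** both cameras put the caps within 2 mm of each other at upright cap height. The bottle, screwdriver, scraper and spool looked unmoved. The largest wrist force I read was about 10 N, though I only had readings at the end of each move. No check failed.

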